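Pack condiment jars for a banquet: load, bar, stack

ROBOT

A 7-joint arm with a two-finger parallel gripper is mounted at the origin on the work surface. World frame = base frame: x ahead of the robot, y to its left, z up, the work surface at z = 0. Lengths are in m, angles in rad, forces in N, time in s.
With the tool pointing down it reaches from about 0.425 to 0.95 m from the base axis. Payload 4.7 kg.
Tool frame: the origin (TCP) lies on the centre line of the jaws, within the pads' length; the fingertips stand 11 mm ahead of it and the grasp point (between the pads) lies 8 mm behind it; y points along the fingers, x is the direction in which the jaws open and shut, and the axes are right-handed (so a half turn about y gives the same grasp; the last joint's range is limited). The gripper opens to 85 mm and grips with 20 to 120 N. Pads are 22 mm wide; open, the fingers measure 114 mm over their backs; the gripper's body (76 mm by 85 mm) begins 54 mm behind the grasp point. The pads swing forward as they close: fully open they stand 13 mm farther back than shut.
Start: joints at [1.149, 0.469, -0.049, 1.532, 0.024, 1.141, -0.082], TCP at [0.258, -0.624, 0.222] pointing down, gripper open.
Joint ranges: [-2.59, 2.59], [-0.33, 1.99], [-1.39, 1.29], [0.1, 2.45], [-1.04, 4.18], [0.21, 1.99], [-2.66, 2.66]. Speed limits (rad/s): [2.57, 2.57, 3.14, 3.14, 3.14, 3.14, 3.14].

INTERFACE

Orientations are given as a unit quaternion [x, y, z, w].
In Python, from plant import * gives the robot as it stands.
- The arm moves only by the tool jog_arm, never from a script. Its arguments are lists of equal length, an entry for each row: "xyz": the shift along the tool's x, y, z in units of 30 mm (1.0 is 30 mm), a list of three; "delta_rot": the turn, a rotation vector about the tool's x, y, z in units of 6 degrees (1.0 is 6 degrees), a list of three; "claw": the closure, from 0 (fully open) to 1 (shut). In form: {"xyz": [[x, y, z], ...], "delta_rot": [[wx, wy, wz], ...], "claw": [claw, ...]}. A call has 1 to 5 rows; each row is the pose to reach, as a shift and turn from the pose commanded when the call began, along the tool's axes at that moment; what a row does not reach only later rows make up. A row lasts 1/8 s, in which the tool goes at most 62.5 mm and 10.7 degrees, less where a joint would pass 70% of its speed; a pose out of reach is approached as far as the arm can. A call with a gripper value outside its range is refused whole. The fingers move at their own pace and stop on an object; "force" is the grip in N (left out, the last holds). Time passes only in rows, so rows that repeat a pose let the fingers close. It gives the time, the measured TCP pose, the force and the opening at its end, in the units of the state.
- sense(): the state, without advancing time (a new reading comes with each control period).
- get_image(name): name is "scene" or "top" or "wrist"; returns the picture (384x512x3 uint8, red, green, blue); there is no depth.
- camera_model(name): a dict with "vfov" (degrees; the focal length in pixels is half the picture's height over the tangent of half this angle, whatever the lens; pixels are square), "cx", "cy" (the principal point, pixels), "rvec" (rotation vector, rad) and "tvec" (3), from world to camera coordinates, as OpenCV has them. Camera axes: x right, y down, z forward; pixel columns grow to the right and rows downward; lengths in m; the calibration is good to about 2 mm. The wrist camera is an equidistant fisheye: a pixel r from the principal point sees the ray r / f radians off the axis. A picture is of the moment at which its call begins: read the wrist's pose just before it. camera_model takes no time and is no camera call; for the wrist camera it gives the pose at the moment of the call.
- sign_off(): hands the job in, once; it reports no verdict.
The state is a dict: "clock": time; "q": joint angles; "qd": joint speeds; "tau": joint torques, N m; "tool_pos": TCP position; "eef_rot": TCP orientation; "contact_force": force on the tool from outside, world axes, zero at the start; "torque": the same for the moment, N m; "gripper_width": finger opening in m.
Only numpy, scipy, OpenCV 4.12 (cv2) and the standard library are available. Lean on these libraries where they do the work, as an engineer would, in place of code of your own. Each camera call takes 0.05 s, during which the arm holds its last target.

TASK

Pack the banquet condiments for transport: stand every jar upright on the floor of the green tray, then lay the yellow hold-down bar over them, flat on the ledges at both ends of that tray. Finally stack the blue tray on the green one so that all four corner lugs are fully home in the sockets, and leave the cup, sauce bottle and bowl where they are.

Things in the scene. Friction and masses are not known exactly. Their poses are not given: they have to be found in the camera images.
- lower_tray: Green stacking tray, fastened to the table, level. Origin: centre of its underside, own x along it, z up. Floor 5 mm thick; clear space for jars x +-97, y +-62; long side walls 30 high. Four corner posts 34 square at (x +-120, y +-57), tops at z 105, each with a square socket in its top. At both ends, between the posts, a ledge carries the bar.
- socket (a point): Centre of the mouth of one socket, at (120, 57, 105) mm in the green tray's frame; the other three lie likewise at +-120, +-57. Sockets are 20 mm square and 18 deep.
- ledge (a point): Middle of the top of one end ledge, at (109, 0, 89) mm in the green tray's frame; the other is at x -109. Ledges reach from |x| 97 to 121, y -40 to 40; beyond each a lip (|x| 121 to 129) rises to z 103.
- tray_handle (a point): Middle of the black grip bar of the loose blue tray (274 x 148, 0.4 to 0.65 kg, saucers in it are part of it). Grip bar along own x, 140 long, 16 wide, 18 high; z up; tray walls end 20 mm below it. Legs 28 square at (x +-120, y +-57), shoulders 90 below. Same both ways round. Seated, this point is 195 mm above the green tray's underside.
- lug (a point): Tip of one of the blue tray's four yellow lugs, at (120, 57, -104) mm from the middle of its grip bar. Lugs are round, 14 mm in diameter, 14 long, tapered to 8 at the tip; on the table the tray stands on the tips.
- bar_grip (a point): Middle of the red grip block of the loose yellow hold-down bar (0.18 kg): strip 226 long (own x), 60 wide, 6 thick, with a block 50 long, 16 wide (y), 30 high on it; this point is 21 mm above the strip's underside. Same both ways round. On the ledges, this point is 110 mm above the green tray's underside.
- jar1_mid (a point): Centre of a white condiment jar, 80 high, 0.11 to 0.23 kg, upright on a 4 mm board: body 42 in diameter up to 34 mm, shoulder to 42 mm, neck 24 in diameter, cylindrical cap 28 in diameter from 47 to 80 mm, to be gripped. Own z up. May be absent. Standing in the tray, its centre is 45 mm above the tray's underside.
- jar2_mid (a point): Centre of a white condiment jar, 80 high, 0.11 to 0.23 kg, upright on a 4 mm board: body 42 in diameter up to 34 mm, shoulder to 42 mm, neck 24 in diameter, cylindrical cap 28 in diameter from 47 to 80 mm, to be gripped. Own z up. May be absent. Standing in the tray, its centre is 45 mm above the tray's underside.
- jar3_mid (a point): Centre of a white condiment jar, 80 high, 0.11 to 0.23 kg, upright on a 4 mm board: body 42 in diameter up to 34 mm, shoulder to 42 mm, neck 24 in diameter, cylindrical cap 28 in diameter from 47 to 80 mm, to be gripped. Own z up. May be absent. Standing in the tray, its centre is 45 mm above the tray's underside.
- jar4_mid (a point): Centre of a white condiment jar, 80 high, 0.11 to 0.23 kg, upright on a 4 mm board: body 42 in diameter up to 34 mm, shoulder to 42 mm, neck 24 in diameter, cylindrical cap 28 in diameter from 47 to 80 mm, to be gripped. Own z up. May be absent. Standing in the tray, its centre is 45 mm above the tray's underside.
- jar5_mid (a point): Centre of a white condiment jar, 80 high, 0.11 to 0.23 kg, upright on a 4 mm board: body 42 in diameter up to 34 mm, shoulder to 42 mm, neck 24 in diameter, cylindrical cap 28 in diameter from 47 to 80 mm, to be gripped. Own z up. May be absent. Standing in the tray, its centre is 45 mm above the tray's underside.
- jar6_mid (a point): Centre of a white condiment jar, 80 high, 0.11 to 0.23 kg, upright on a 4 mm board: body 42 in diameter up to 34 mm, shoulder to 42 mm, neck 24 in diameter, cylindrical cap 28 in diameter from 47 to 80 mm, to be gripped. Own z up. May be absent. Standing in the tray, its centre is 45 mm above the tray's underside.
- board: Thin wooden board 250 x 155 x 4 mm, fixed, on which the jars stand. Origin: centre of its underside.
- cup: white handleless cup, 70 wide, 70 high (mm); bystander, to be left alone. Origin: centre of its underside.
- sauce_bottle: dark glass sauce bottle, 60 wide, 160 high (mm); bystander, to be left alone. Origin: centre of its underside.
- bowl: small white bowl, 110 wide, 55 high (mm); bystander, to be left alone. Origin: centre of its underside.
Things that resemble listed ones, but are neither listed nor needed, are in the scene too. Of the things shaped like the part that bears bar_grip, the yellow one is meant.

How it is judged:
On the way, in this order (a step that is already met when the one before it is completed fails the run):
1. every jar present stands upright on the floor of the green tray (x of jar1_mid in the frame of lower_tray between -0.097 and 0.097 m and y of jar1_mid in the frame of lower_tray between -0.062 and 0.062 m and z of jar1_mid in the frame of lower_tray between 0.038 and 0.052 m and angle between each of jar1_mid, jar2_mid, jar3_mid, jar4_mid, jar5_mid, jar6_mid's own z axis and vertical below 0.15 rad and x of jar2_mid in the frame of lower_tray between -0.097 and 0.097 m and y of jar2_mid in the frame of lower_tray between -0.062 and 0.062 m and z of jar2_mid in the frame of lower_tray between 0.038 and 0.052 m and x of jar3_mid in the frame of lower_tray between -0.097 and 0.097 m and y of jar3_mid in the frame of lower_tray between -0.062 and 0.062 m and z of jar3_mid in the frame of lower_tray between 0.038 and 0.052 m and x of jar4_mid in the frame of lower_tray between -0.097 and 0.097 m and y of jar4_mid in the frame of lower_tray between -0.062 and 0.062 m and z of jar4_mid in the frame of lower_tray between 0.038 and 0.052 m and x of jar5_mid in the frame of lower_tray between -0.097 and 0.097 m and y of jar5_mid in the frame of lower_tray between -0.062 and 0.062 m and z of jar5_mid in the frame of lower_tray between 0.038 and 0.052 m and x of jar6_mid in the frame of lower_tray between -0.097 and 0.097 m and y of jar6_mid in the frame of lower_tray between -0.062 and 0.062 m and z of jar6_mid in the frame of lower_tray between 0.038 and 0.052 m), for 0.2 s.
2. the hold-down bar lies flat across both end ledges over the jars (all of step 1 and x of bar_grip in the frame of lower_tray between -0.012 and 0.012 m and y of bar_grip in the frame of lower_tray between -0.014 and 0.014 m and z of bar_grip in the frame of lower_tray between 0.106 and 0.114 m and angle between the x axis of bar_grip and the x axis of lower_tray, either way round below 0.15 rad and angle between bar_grip's own z axis and vertical below 0.05 rad), for 0.2 s.
3. the blue tray is seated, all four lugs in their sockets (all of step 2 and x of tray_handle in the frame of lower_tray between -0.007 and 0.007 m and y of tray_handle in the frame of lower_tray between -0.007 and 0.007 m and z of tray_handle in the frame of lower_tray between 0.19 and 0.2 m and angle between the x axis of tray_handle and the x axis of lower_tray, either way round below 0.06 rad and angle between tray_handle's own z axis and vertical below 0.04 rad), for 0.2 s.
At the end, for the whole second after the job is handed in: All jars present upright on the green tray's floor (tilt < 0.15 rad); bar flat on both ledges (centred within 12 mm along, 14 across; height +-4 mm; 0.15 rad); blue tray seated (within 7 mm of centre each way, height +-5 mm, aligned within 0.06 rad, level within 0.04 rad) (all of step 3); the robot touches nothing.
It fails at once if the cup is pushed more than 30 mm or tipped (distance of cup from where it was at the start of the episode above 0.03 m or angle between cup's own z axis and vertical above 0.4 rad).
It fails at once if the sauce bottle is pushed more than 30 mm or tipped (distance of sauce_bottle from where it was at the start of the episode above 0.03 m or angle between sauce_bottle's own z axis and vertical above 0.4 rad).
It fails at once if the bowl is pushed more than 30 mm or tipped (distance of bowl from where it was at the start of the episode above 0.03 m or angle between bowl's own z axis and vertical above 0.4 rad).
Of jar1, jar2, jar3, jar4, jar5, jar6 only 4 to 6 are there at a start; the rules pass over those that are not, and their reading is None.
At some moment in a run one of bar, upper_tray may be knocked a few centimetres aside while the robot is not near it.
It also fails if it takes over 210 s, if anything falls off the work surface, if the arm or the gripper's body presses on something with over 40 N, if the wrist force passes 120 N, or if a joint passes its speed limit or range.

## Working session

There is one attempt and no reset: what is moved stays moved. The work goes in short steps, Python scripts to look and compute and a tool call to move; the robot and the scene stay as the last step left them, time stands still between calls to the robot, and variables do not carry over. Pictures are saved under pics/ and viewed, and the job is handed in when it is done.

Besides the shell and the picture viewer there is one more tool, called by a JSON object that holds its "op" and its "data", one argument or row to a line. jog_arm: Moves the arm, as the interface text tells. Its arguments: {"type":"object","properties":{"xyz":{"type":"array"},"delta_rot":{"type":"array"},"claw":{"type":"array"},"force":{"type":"number"}},"required":["xyz","delta_rot","claw"]}

```bash
ls; mkdir -p pics; python3 - <<'E'
from plant import *
import cv2
s=sense(); print(s)
for n in ["scene","top","wrist"]:
    print(n,camera_model(n))
    im=get_image(n); cv2.imwrite(f"pics/{n}0.png",cv2.cvtColor(im,cv2.COLOR_RGB2BGR))
E
```

```text
pics
{'clock': 0.0, 'q': array([ 1.14909485,  0.4694143 , -0.04861807,  1.5337193 ,  0.02412278,
        1.14100121, -0.08232909]), 'qd': array([-0.00074486,  0.00200595,  0.00125461,  0.00047044, -0.00023549,
       -0.00023231,  0.0001463 ]), 'tau': array([-8.70721760e-04, -5.10309112e+01, -4.64356074e-02, -2.37710005e+01,
        1.08465014e-02,  7.33416615e-03,  2.22865719e-05]), 'tool_pos': array([ 0.25815442, -0.62301578,  0.22076908]), 'eef_rot': array([-0.58760501,  0.39339818, -0.39221665,  0.58832331]), 'contact_force': array([0.00691139, 0.61927246, 0.16000787]), 'torque': array([ 0.02806513,  0.02536235, -0.01960556]), 'gripper_width': 0.08534118449388481}
scene {'vfov': 55.307548712031384, 'cx': 257.38128276274836, 'cy': 191.9385677376291, 'rvec': array([ 1.71494874,  1.88556213, -0.71239129]), 'tvec': array([-0.06416835, -0.37558097,  1.71940685])}
top {'vfov': 47.88594439583076, 'cx': 250.29774268849954, 'cy': 191.78849707715287, 'rvec': array([ 2.17468239, -2.11040885,  0.16249814]), 'tvec': array([0.07582438, 0.57507505, 1.74133625])}
wrist {'vfov': 65.70646984690485, 'cx': 257.5116707938941, 'cy': 193.74304278783146, 'rvec': array([-2.37723626,  1.58870628,  0.26147691]), 'tvec': array([-0.67384067, -0.04165694,  0.3795455 ])}
```

```bash
python3 - <<'E'
import cv2
for n in ["scene","top","wrist"]:
    im=cv2.imread(f"pics/{n}0.png"); cv2.imwrite(f"pics/{n}0b.png",cv2.resize(im,(800,600),interpolation=cv2.INTER_CUBIC))
E
```

```text
(no output)
```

View pics/top0b.png

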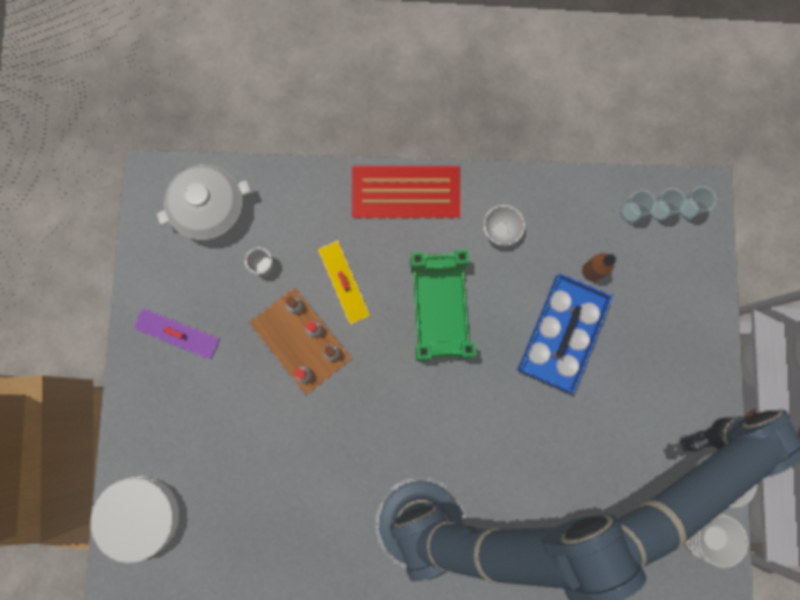

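View pics/scene0b.png

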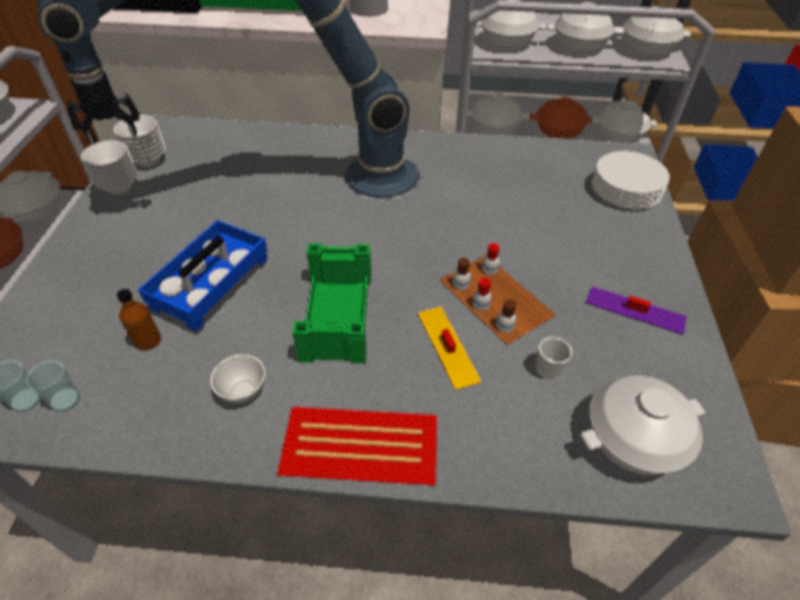

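View pics/wrist0b.png

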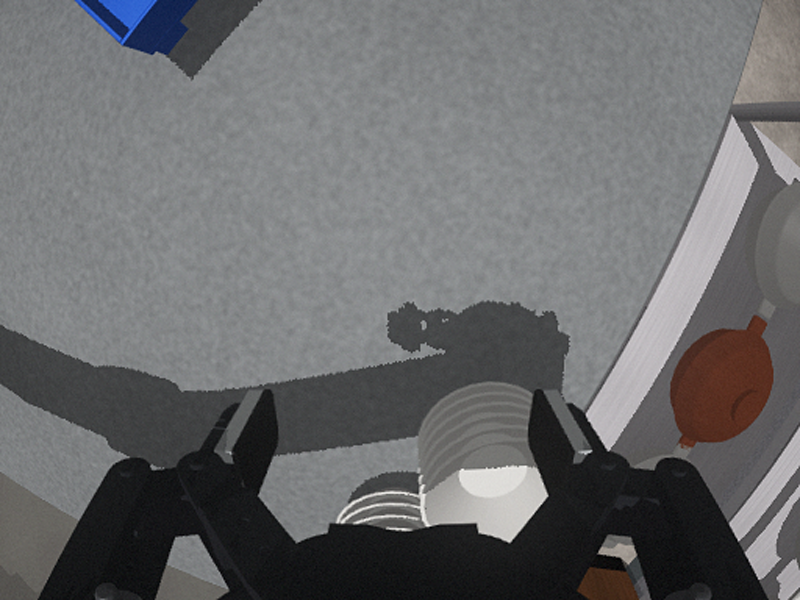

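Top view (800x600 scale) shows four jars on the brown board at about (295,303), (314,328), (333,352) and (304,374). The yellow bar is at (344,282), the purple decoy bar at (177,334), the green tray at (442,305) and the blue tray at (566,333). Next I'll enlarge these.

```bash
cat > h.py <<'E'
import numpy as np, cv2
from scipy.spatial.transform import Rotation as R
def K(c,h=384):
    f=h/2/np.tan(np.radians(c['vfov'])/2); return np.array([[f,0,c['cx']],[0,f,c['cy']],[0,0,1]])
def proj(c,P,wrist=False):
    P=np.atleast_2d(P).astype(float)
    if not wrist: return cv2.projectPoints(P,np.array(c['rvec']),np.array(c['tvec']),K(c),None)[0][:,0]
    X=R.from_rotvec(c['rvec']).apply(P)+c['tvec']; r=np.hypot(X[:,0],X[:,1]); th=np.arctan2(r,X[:,2]); f=K(c)[0,0]
    return np.c_[c['cx']+f*th*X[:,0]/r, c['cy']+f*th*X[:,1]/r]
def ray(c,uv,wrist=False):
    uv=np.atleast_2d(uv).astype(float); f=K(c)[0,0]; d=(uv-[c['cx'],c['cy']])/f
    if wrist:
        th=np.linalg.norm(d,axis=1,keepdims=True); D=np.c_[np.sin(th)*d/np.maximum(th,1e-9),np.cos(th)]
    else: D=np.c_[d,np.ones(len(d))]
    Rm=R.from_rotvec(c['rvec']); return Rm.inv().apply(-np.array(c['tvec'])), Rm.inv().apply(D)
def onz(c,uv,z,wrist=False):
    o,D=ray(c,uv,wrist); return o+D*((z-o[2])/D[:,2])[:,None]
def crop(path,out,x0,y0,x1,y1,s):
    im=cv2.imread(path)[y0:y1,x0:x1]; cv2.imwrite(out,cv2.resize(im,None,fx=s,fy=s,interpolation=cv2.INTER_NEAREST))
E
python3 - <<'E'
from h import *
crop('pics/top0.png','pics/c1.png',150,140,310,260,5)
crop('pics/top0.png','pics/c2.png',255,140,415,260,5)
crop('pics/scene0.png','pics/c3.png',260,140,400,260,5)
crop('pics/scene0.png','pics/c4.png',75,130,255,265,4)
E
```

```text
(no output)
```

View pics/c1.png

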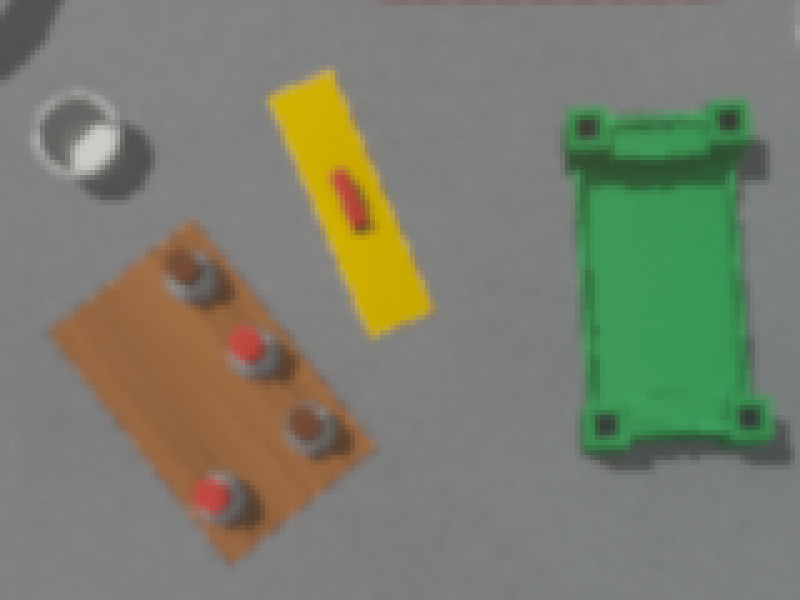

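View pics/c2.png

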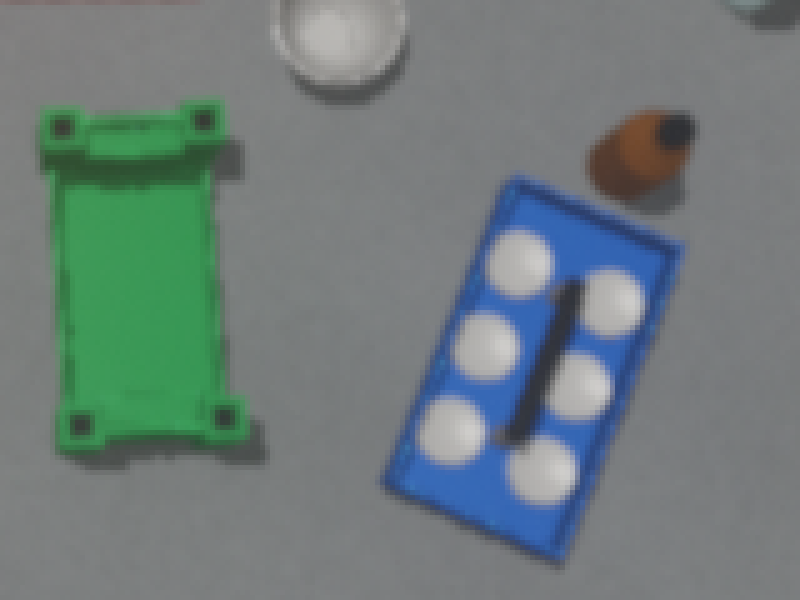

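View pics/c3.png

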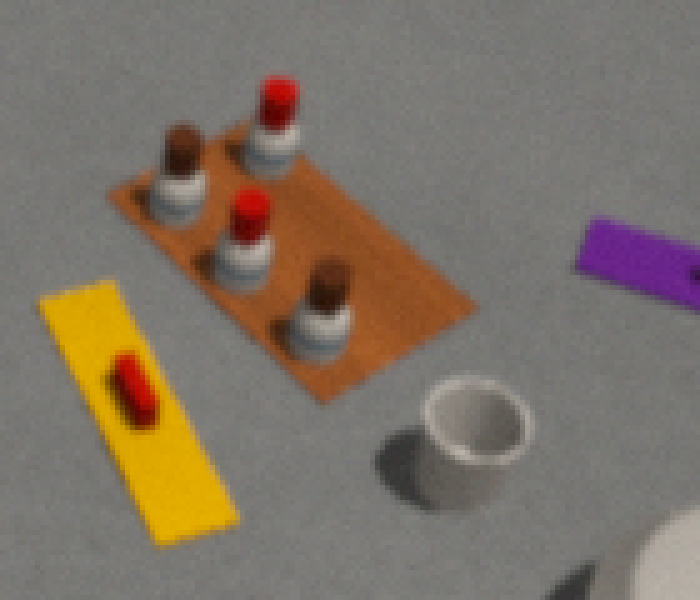

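View pics/c4.png

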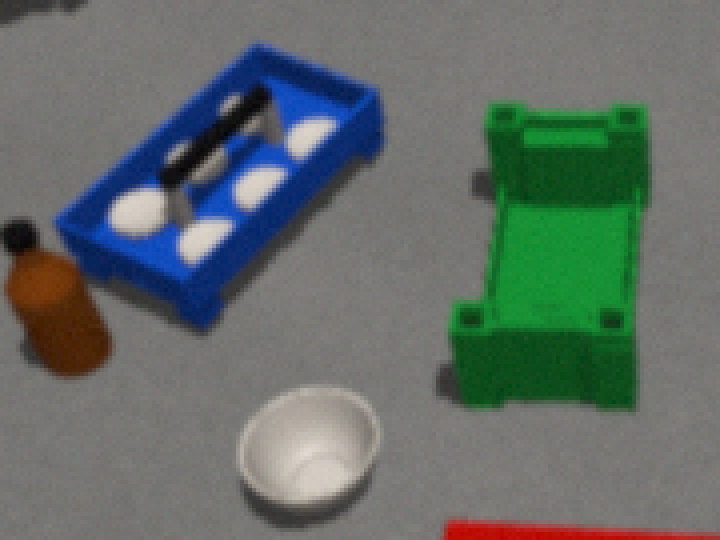

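```bash
cat > fit.py <<'E'
from h import *
from plant import camera_model
from scipy.optimize import least_squares
T=camera_model('top');S=camera_model('scene')
def px(p,x0,y0,s): return np.array([x0,y0])+(np.array(p)+.5)/s-.5
def t1(p): return px(p,150,140,5)
def t2(p): return px(p,255,140,5)
def s3(p): return px(p,260,140,5)
def s4(p): return px(p,75,130,4)
def fit(name,model,tp,sp,x0,zfree=False):
    model=np.array(model,float)
    def res(v):
        M=model.copy(); 
        if zfree: M[:,2]=v[3]
        c,s=np.cos(v[2]),np.sin(v[2]); W=np.c_[v[0]+c*M[:,0]-s*M[:,1],v[1]+s*M[:,0]+c*M[:,1],M[:,2]]
        return np.r_[(proj(T,W)-tp).ravel(),(proj(S,W)-sp).ravel()]
    r=least_squares(res,x0); print(name,np.round(r.x,4),'rms px',np.sqrt(np.mean(r.fun**2)).round(2)); return r.x
if __name__=='__main__':
    # green: x fwd order: far-left, far-right, near-left, near-right
    fit('green',[[.12,.057,.105],[.12,-.057,.105],[-.12,.057,.105],[-.12,-.057,.105]],
      t1([[587,127],[729,119],[605,424],[750,416]]),
      s4([[612,318],[470,317],[628,117],[506,115]]),[.6,0,0])
    fit('bar',[[.113,.03,.006],[.113,-.03,.006],[-.113,-.03,.006],[-.113,.03,.006]],
      t1([[268,97],[333,69],[434,309],[372,338]]), s3([[240,520],[160,544],[38,302],[112,281]]),[.65,.2,.4])
    fit('blue rim',[[.137,.074,.08],[.137,-.074,.08],[-.137,-.074,.08],[-.137,.074,.08]],
      t2([[514,176],[686,244],[560,566],[383,483]]), s4([[187,272],[58,224],[255,43],[383,92]]),[.6,-.25,-.4,.08],True)
    fit('blue handle',[[.07,0,.113],[-.07,0,.113]],t2([[574,282],[513,444]]),s4([[168,176],[262,90]]),[.6,-.25,-.4])
    for n,a,b in [('brown1',[183,262],[330,267]),('red1',[246,342],[251,199]),('brown2',[308,422],[183,133]),('red2',[210,494],[280,86])]:
        a,b=t1([a]),s3([b])
        v=least_squares(lambda v: np.r_[(proj(T,v)-a).ravel(),(proj(S,v)-b).ravel()],[.6,.2,.08]); print(n,v.x.round(4),np.abs(v.fun).max().round(2), onz(T,a,.084)[0].round(3),onz(S,b,.084)[0].round(3))
E
python3 fit.py; python3 -c "
from plant import *
from h import *
s=sense();print(R.from_quat(s['eef_rot']).as_matrix().round(3)); c=camera_model('wrist'); print((R.from_rotvec(c['rvec']).inv().as_matrix()).round(3), ray(c,[0,0],True)[0]-s['tool_pos'])"
```

```text
green [ 0.5603 -0.0386  0.0806] rms px 0.19
bar [0.6254 0.2236 0.4373] rms px 0.26
blue rim [ 0.4955 -0.3574 -0.3836  0.0814] rms px 0.78
blue handle [ 0.4974 -0.3562 -0.3521] rms px 0.97
brown1 [0.5571 0.3505 0.0884] 0.02 [0.558 0.351 0.084] [0.553 0.351 0.084]
red1 [0.4943 0.2969 0.0855] 0.06 [0.494 0.297 0.084] [0.493 0.297 0.084]
brown2 [0.4317 0.2459 0.0858] 0.29 [0.432 0.245 0.084] [0.43  0.247 0.084]
red2 [0.3723 0.3196 0.0854] 0.08 [0.372 0.32  0.084] [0.371 0.319 0.084]
[[ 0.383 -0.001  0.924]
 [-0.924  0.001  0.383]
 [-0.001 -1.    -0.   ]]
[[ 0.382 -0.875 -0.296]
 [-0.924 -0.362 -0.122]
 [ 0.     0.32  -0.947]] [0.07536082 0.03182007 0.15186356]
```

```bash
cat > go.py <<'E'
import sys
from h import *
from plant import *
# usage: go.py x y z yaw(tool x dir in world) ; prints shift and turn in jog units
x,y,z,yaw=map(float,sys.argv[1:5])
s=sense(); Rc=R.from_quat(s['eef_rot']); 
tx=np.array([np.cos(yaw),np.sin(yaw),0]); ty=np.array([0,0,-1.]); Rt=R.from_matrix(np.c_[tx,ty,np.cross(tx,ty)])
d=Rc.inv().apply(np.array([x,y,z])-s['tool_pos'])/.03
w=np.degrees((Rc.inv()*Rt).as_rotvec())/6
m=Rc.as_matrix(); 
print('t',round(s['clock'],2),'pos',s['tool_pos'].round(4),'yaw',np.arctan2(m[1,0],m[0,0]).round(4),'tilt',np.arccos(-m[2,1]).round(4),'w',s['gripper_width'].round(4),'F',s['contact_force'].round(1),'q',s['q'].round(2))
print('xyz',d.round(2).tolist(),'rot',w.round(2).tolist())
E
python3 go.py .5 -.25 .25 0.2
```

```text
Traceback (most recent call last):
  File "go.py", line 11, in <module>
    print('t',round(s['clock'],2),'pos',s['tool_pos'].round(4),'yaw',np.arctan2(m[1,0],m[0,0]).round(4),'tilt',np.arccos(-m[2,1]).round(4),'w',s['gripper_width'].round(4),'F',s['contact_force'].round(1),'q',s['q'].round(2))
                                                                                                                                               ^^^^^^^^^^^^^^^^^^^^^^^^
AttributeError: 'float' object has no attribute 'round'
```

```bash
sed -i "s/s\['gripper_width'\].round(4)/round(s['gripper_width'],4)/" go.py
python3 go.py .5 -.25 .25 0.2
```

```text
t 0.15 pos [ 0.2582 -0.6232  0.221 ] yaw -1.178 tilt 0.0015 w 0.0851 F [-0.4  1.1 -0.3] q [ 1.15  0.47 -0.05  1.53  0.02  1.14 -0.08]
xyz [-8.41, -0.95, 12.21] rot [-0.01, -13.16, -0.01]
```

{"op": "jog_arm", "data": {
  "xyz": [
    [-8.4,-1,12.2],
    [-8.4,-1,12.2],
    [-8.4,-1,12.2],
    [-8.4,-1,12.2],
    [-8.4,-1,12.2]
  ],
  "delta_rot": [
    [0,-13.2,0],
    [0,-13.2,0],
    [0,-13.2,0],
    [0,-13.2,0],
    [0,-13.2,0]
  ],
  "claw": [0,0,0,0,0],
  "force": 40
}}

```text
clock: 0.78
tool_pos: [0.4286, -0.3601, 0.243]
eef_rot: [0.702, -0.083, 0.083, -0.702]
contact_force: [0.8, -0.8, 0.2]
gripper_width: 0.0856
```

```bash
python3 go.py .52 .05 .25 1.0
```

```text
t 0.78 pos [ 0.4286 -0.3601  0.243 ] yaw -0.2345 tilt 0.0002 w 0.0856 F [ 0.8 -0.8  0.2] q [ 0.91  0.29 -0.35  1.77  0.11  1.11  0.29]
xyz [-0.21, -0.24, 14.0] rot [0.0, -11.79, -0.0]
```

{"op": "jog_arm", "data": {
  "xyz": [
    [0,-0.2,13.5],
    [0,-0.2,13.5],
    [0,-0.2,13.5],
    [0,-0.2,13.5],
    [0,-0.2,13.5]
  ],
  "delta_rot": [
    [0,-11.5,0],
    [0,-11.5,0],
    [0,-11.5,0],
    [0,-11.5,0],
    [0,-11.5,0]
  ],
  "claw": [0,0,0,0,0]
}}

```text
clock: 1.4
tool_pos: [0.5024, -0.0567, 0.2476]
eef_rot: [0.664, 0.243, -0.243, -0.664]
contact_force: [1.6, -0.4, -0.1]
gripper_width: 0.0852
```

```bash
python3 go.py .4317 .2459 .2 1.651
```

```text
t 1.4 pos [ 0.5024 -0.0567  0.2476] yaw 0.7027 tilt 0.0007 w 0.0852 F [ 1.6 -0.4 -0.1] q [ 0.61  0.23 -0.67  1.87  0.16  1.1   0.57]
xyz [4.72, 1.58, 9.22] rot [0.01, -9.06, -0.0]
```

{"op": "jog_arm", "data": {
  "xyz": [
    [4.7,1.5,8.5],
    [4.7,1.5,8.5],
    [4.7,1.5,8.5],
    [4.7,1.5,8.5],
    [4.7,1.5,8.5]
  ],
  "delta_rot": [
    [0,-8,0],
    [0,-8,0],
    [0,-8,0],
    [0,-8,0],
    [0,-8,0]
  ],
  "claw": [0,0,0,0,0]
}}

```text
clock: 2.02
tool_pos: [0.4457, 0.23, 0.2022]
eef_rot: [-0.507, -0.492, 0.492, 0.508]
contact_force: [0.5, 0.1, -0.0]
gripper_width: 0.0856
```

```bash
python3 go.py .4317 .2459 .2 1.651
```

```text
t 2.02 pos [0.4457 0.23   0.2022] yaw 1.5403 tilt 0.0004 w 0.0856 F [ 0.5  0.1 -0. ] q [ 0.21  0.34 -0.93  1.92  0.32  1.03  0.68]
xyz [0.52, 0.07, 0.48] rot [-0.0, -1.06, 0.0]
```

{"op": "jog_arm", "data": {
  "xyz": [
    [0.4,0.1,0.4],
    [0.4,0.1,0.4]
  ],
  "delta_rot": [
    [0,-0.9,0],
    [0,-0.9,0]
  ],
  "claw": [0,0]
}}

```text
clock: 2.28
tool_pos: [0.4341, 0.2409, 0.1991]
eef_rot: [-0.484, -0.515, 0.515, 0.485]
contact_force: [-0.2, -0.1, 0.8]
gripper_width: 0.0854
```

```bash
python3 go.py .4317 .2459 .2 1.651; python3 - <<'E'
from h import *
from plant import *
c=camera_model('wrist'); im=get_image('wrist'); im=cv2.cvtColor(im,cv2.COLOR_RGB2BGR)
import pickle; pickle.dump(c,open('w1.pkl','wb')); cv2.imwrite('pics/w1.png',im)
im=cv2.resize(im,(800,600),interpolation=cv2.INTER_CUBIC)
for P in [[.558,.351,.084],[.494,.297,.084],[.432,.246,.084],[.372,.32,.084],[.6254,.2236,.036]]:
    p=proj(c,P,True)[0]; print(p.round(1)); cv2.circle(im,tuple(int(a*1.5625) for a in p),3,(0,255,0),1)
cv2.imwrite('pics/w1b.png',im)
E
```

```text
t 2.27 pos [0.4341 0.2409 0.1991] yaw 1.6313 tilt 0.001 w 0.0854 F [-0.2 -0.1  0.8] q [ 0.2   0.34 -0.96  1.93  0.33  1.03  0.73]
xyz [0.17, -0.03, 0.07] rot [-0.01, -0.19, -0.0]
[345.8 294.5]
[308.3 245.5]
[262.9 184.8]
[347.1 127.7]
[236.5 309.1]
```

View pics/w1b.png

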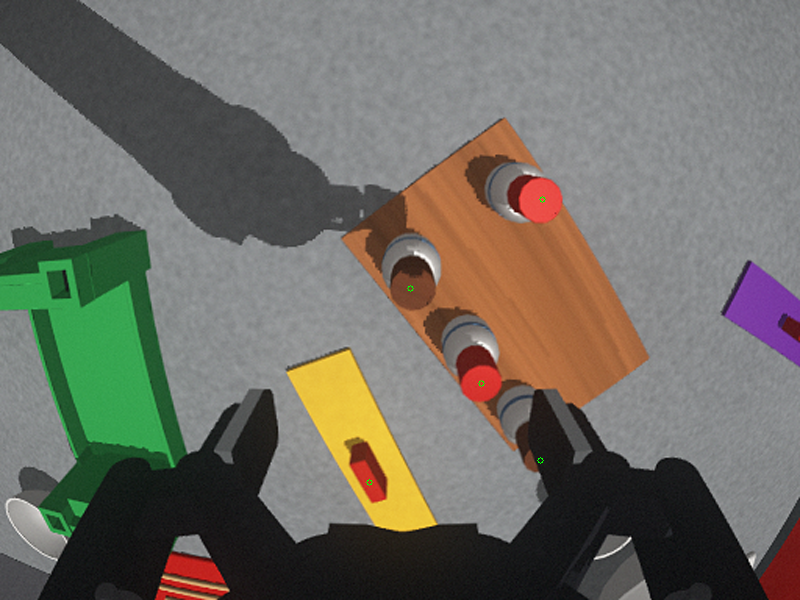

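{"op": "jog_arm", "data": {
  "xyz": [
    [0.15,0,0.05],
    [0.15,2,0.05],
    [0.15,4,0.05],
    [0.15,4.6,0.05],
    [0.15,4.6,0.05]
  ],
  "delta_rot": [
    [0,-0.2,0],
    [0,-0.2,0],
    [0,-0.2,0],
    [0,-0.2,0],
    [0,-0.2,0]
  ],
  "claw": [0,0,0,0,0]
}}

```text
clock: 2.95
tool_pos: [0.4338, 0.2443, 0.0615]
eef_rot: [-0.48, -0.519, 0.519, 0.48]
contact_force: [0.1, 0.4, 0.7]
gripper_width: 0.0851
```

```bash
python3 go.py .4317 .2459 .06 1.651
```

```text
t 2.95 pos [0.4338 0.2443 0.0615] yaw 1.6494 tilt 0.0007 w 0.0851 F [0.1 0.4 0.7] q [ 0.04  0.53 -0.82  2.06  0.55  0.78  0.54]
xyz [0.06, 0.05, 0.07] rot [-0.01, -0.02, -0.0]
```

{"op": "jog_arm", "data": {
  "xyz": [
    [0.05,0.05,0.05],
    [0.05,0.05,0.05],
    [0.05,0.05,0.05],
    [0.05,0.05,0.05],
    [0.05,0.05,0.05]
  ],
  "delta_rot": [
    [0,0,0],
    [0,0,0],
    [0,0,0],
    [0,0,0],
    [0,0,0]
  ],
  "claw": [0,1,1,1,1],
  "force": 40
}}

```text
clock: 3.58
tool_pos: [0.4323, 0.2461, 0.0605]
eef_rot: [0.48, 0.52, -0.519, -0.48]
contact_force: [-1.1, 0.3, 3.5]
gripper_width: 0.0265
```

```bash
python3 go.py .4317 .2459 .06 1.651
```

```text
t 3.58 pos [0.4323 0.2461 0.0605] yaw 1.6499 tilt 0.0011 w 0.0265 F [-1.1  0.3  3.5] q [ 0.04  0.53 -0.81  2.06  0.56  0.77  0.53]
xyz [-0.0, 0.02, 0.02] rot [0.01, -0.01, 0.0]
```

```bash
python3 - <<'E'
from h import *
c,s=np.cos(.0806),np.sin(.0806)
for x,y in [(-.072,.014),(-.024,-.014),(.024,.014),(.072,-.014)]:
    print(x,y,np.round([.5603+c*x-s*y,-.0386+s*x+c*y],4))
E
python3 go.py .5614 -.0497 .2 1.651; python3 go.py .4874 -.0305 .2 1.651
```

```text
-0.072 0.014 [ 0.4874 -0.0304]
-0.024 -0.014 [ 0.5375 -0.0545]
0.024 0.014 [ 0.5831 -0.0227]
0.072 -0.014 [ 0.6332 -0.0468]
t 3.58 pos [0.4323 0.2461 0.0605] yaw 1.6499 tilt 0.0011 w 0.0265 F [-1.1  0.3  3.5] q [ 0.04  0.53 -0.81  2.06  0.56  0.77  0.53]
xyz [-10.17, -4.65, -3.52] rot [0.01, -0.01, 0.0]
t 3.58 pos [0.4323 0.2461 0.0605] yaw 1.6499 tilt 0.0011 w 0.0265 F [-1.1  0.3  3.5] q [ 0.04  0.53 -0.81  2.06  0.56  0.77  0.53]
xyz [-9.33, -4.65, -1.11] rot [0.01, -0.01, 0.0]
```

{"op": "jog_arm", "data": {
  "xyz": [
    [0,-1,0],
    [0,-3,0],
    [0,-4.7,0],
    [0,-4.7,0]
  ],
  "delta_rot": [
    [0,0,0],
    [0,0,0],
    [0,0,0],
    [0,0,0]
  ],
  "claw": [1,1,1,1]
}}

```text
clock: 4.08
tool_pos: [0.4336, 0.2473, 0.2043]
eef_rot: [0.481, 0.522, -0.517, -0.479]
contact_force: [0.2, 0.6, -2.3]
gripper_width: 0.026
```

```bash
python3 go.py .4874 -.0305 .2 1.651
```

```text
t 4.08 pos [0.4336 0.2473 0.2043] yaw 1.6495 tilt 0.0075 w 0.026 F [ 0.2  0.6 -2.3] q [ 0.2   0.34 -0.98  1.93  0.33  1.03  0.73]
xyz [-9.37, 0.13, -1.06] rot [0.07, -0.01, 0.02]
```

{"op": "jog_arm", "data": {
  "xyz": [
    [-2,0,-0.2],
    [-4,0,-0.5],
    [-6,0,-0.7],
    [-8,0,-0.9],
    [-9.4,0.1,-1.1]
  ],
  "delta_rot": [
    [0,0,0],
    [0,0,0],
    [0,0,0],
    [0,0,0],
    [0,0,0]
  ],
  "claw": [1,1,1,1,1]
}}

```text
clock: 4.7
tool_pos: [0.4859, -0.0363, 0.1961]
eef_rot: [-0.48, -0.518, 0.52, 0.481]
contact_force: [1.1, 0.5, -0.8]
gripper_width: 0.0266
```

{"op": "jog_arm", "data": {
  "xyz": [
    [0,0,0],
    [0,0,0]
  ],
  "delta_rot": [
    [0,0,0],
    [0,0,0]
  ],
  "claw": [1,1]
}}

```text
clock: 4.95
tool_pos: [0.486, -0.0322, 0.1967]
eef_rot: [-0.479, -0.519, 0.52, 0.481]
contact_force: [-0.5, 1.3, -1.7]
gripper_width: 0.0258
```

```bash
python3 go.py .4874 -.0305 .0635 1.651
```

```text
t 4.95 pos [ 0.486  -0.0322  0.1967] yaw 1.6503 tilt 0.0028 w 0.0258 F [-0.5  1.3 -1.7] q [ 0.74  0.31 -0.91  1.96  0.29  1.01  1.35]
xyz [0.05, 4.44, -0.06] rot [-0.02, -0.01, 0.01]
```

{"op": "jog_arm", "data": {
  "xyz": [
    [0.05,1.5,-0.05],
    [0.05,3.2,-0.05],
    [0.05,4,-0.05],
    [0.05,4.4,-0.05],
    [0.05,4.4,-0.05]
  ],
  "delta_rot": [
    [0,0,0],
    [0,0,0],
    [0,0,0],
    [0,0,0],
    [0,0,0]
  ],
  "claw": [1,1,1,1,1]
}}

```text
clock: 5.58
tool_pos: [0.4882, -0.0301, 0.0658]
eef_rot: [-0.479, -0.52, 0.52, 0.48]
contact_force: [-0.3, -0.5, -2.2]
gripper_width: 0.026
```

```bash
python3 go.py .4874 -.0305 .0625 1.651
```

```text
t 5.58 pos [ 0.4882 -0.0301  0.0658] yaw 1.652 tilt 0.0009 w 0.026 F [-0.3 -0.5 -2.2] q [ 0.6   0.5  -0.78  2.08  0.51  0.76  1.15]
xyz [-0.01, 0.11, 0.03] rot [-0.01, 0.01, 0.0]
```

{"op": "jog_arm", "data": {
  "xyz": [
    [0,0.13,0],
    [0,0.13,0],
    [0,0.13,0],
    [0,0.13,0],
    [0,0.13,0]
  ],
  "delta_rot": [
    [0,0,0],
    [0,0,0],
    [0,0,0],
    [0,0,0],
    [0,0,0]
  ],
  "claw": [1,1,0.4,0.4,0.4]
}}

```text
clock: 6.2
tool_pos: [0.4887, -0.0312, 0.0624]
eef_rot: [0.48, 0.519, -0.519, -0.48]
contact_force: [0.1, -0.8, 0.2]
gripper_width: 0.0511
```

```bash
python3 go.py .4874 -.0305 .2 1.651
```

```text
t 6.2 pos [ 0.4887 -0.0312  0.0624] yaw 1.6498 tilt 0.0008 w 0.0511 F [ 0.1 -0.8  0.2] q [ 0.59  0.5  -0.77  2.08  0.51  0.75  1.14]
xyz [0.03, -4.59, 0.04] rot [0.01, -0.01, -0.0]
```

Jar 1 released. Up, then on to red1 at (.494,.297).

{"op": "jog_arm", "data": {
  "xyz": [
    [0,-1.5,0],
    [0,-3.5,0],
    [0,-4.6,0],
    [2,-4.6,0],
    [4,-4.6,0]
  ],
  "delta_rot": [
    [0,0,0],
    [0,0,0],
    [0,0,0],
    [0,0,0],
    [0,0,0]
  ],
  "claw": [0.4,0.4,0.4,0.2,0]
}}

```text
clock: 6.82
tool_pos: [0.4794, 0.0889, 0.2009]
eef_rot: [0.481, 0.519, -0.518, -0.48]
contact_force: [-0.3, -0.0, 0.4]
gripper_width: 0.0836
```

```bash
python3 go.py .494 .297 .2 1.651
```

```text
t 6.83 pos [0.4794 0.0889 0.2009] yaw 1.6463 tilt 0.0021 w 0.0836 F [-0.3 -0.   0.4] q [ 0.53  0.32 -0.95  1.95  0.31  1.02  1.08]
xyz [6.88, 0.03, -1.01] rot [0.02, -0.05, -0.01]
```

{"op": "jog_arm", "data": {
  "xyz": [
    [2,0,-0.3],
    [4,0,-0.6],
    [6,0,-0.9],
    [6.8,0,-1],
    [6.8,0,-1]
  ],
  "delta_rot": [
    [0,0,0],
    [0,0,0],
    [0,0,0],
    [0,0,0],
    [0,0,0]
  ],
  "claw": [0,0,0,0,0]
}}

```text
clock: 7.45
tool_pos: [0.4918, 0.2967, 0.2001]
eef_rot: [0.478, 0.521, -0.52, -0.479]
contact_force: [-0.4, 0.1, 0.8]
gripper_width: 0.0856
```

```bash
python3 go.py .494 .297 .06 1.651
```

```text
t 7.45 pos [0.4918 0.2967 0.2001] yaw 1.6543 tilt 0.0014 w 0.0856 F [-0.4  0.1  0.8] q [ 0.07  0.48 -0.92  1.77  0.42  1.11  0.66]
xyz [-0.0, 4.67, -0.08] rot [-0.0, 0.03, 0.01]
```

{"op": "jog_arm", "data": {
  "xyz": [
    [0,2,-0.07],
    [0,4,-0.07],
    [0,4.7,-0.07],
    [0,4.7,-0.07],
    [0,4.7,-0.07]
  ],
  "delta_rot": [
    [0,0,0],
    [0,0,0],
    [0,0,0],
    [0,0,0],
    [0,0,0]
  ],
  "claw": [0,0,0,0,0]
}}

```text
clock: 8.07
tool_pos: [0.4963, 0.2954, 0.0614]
eef_rot: [0.48, 0.521, -0.518, -0.48]
contact_force: [0.6, 0.2, 0.2]
gripper_width: 0.0855
```

```bash
python3 go.py .494 .297 .06 1.651
```

```text
t 8.07 pos [0.4963 0.2954 0.0614] yaw 1.6495 tilt 0.004 w 0.0855 F [0.6 0.2 0.2] q [-0.03  0.64 -0.8   1.88  0.59  0.87  0.53]
xyz [0.06, 0.05, 0.07] rot [0.03, -0.01, 0.02]
```

{"op": "jog_arm", "data": {
  "xyz": [
    [0.05,0.05,0.05],
    [0.05,0.05,0.05],
    [0.05,0.05,0.05],
    [0.05,0.05,0.05],
    [0.05,0.05,0.05]
  ],
  "delta_rot": [
    [0,0,0],
    [0,0,0],
    [0,0,0],
    [0,0,0],
    [0,0,0]
  ],
  "claw": [0,1,1,1,1]
}}

```text
clock: 8.7
tool_pos: [0.4934, 0.296, 0.0579]
eef_rot: [0.48, 0.52, -0.519, -0.48]
contact_force: [0.1, -0.2, 2.1]
gripper_width: 0.0262
```

{"op": "jog_arm", "data": {
  "xyz": [
    [0,-1,0],
    [0,-3,0],
    [0,-4.7,0],
    [-1,-4.7,0.1],
    [-3,-4.7,0.2]
  ],
  "delta_rot": [
    [0,0,0],
    [0,0,0],
    [0,0,0],
    [0,0,0],
    [0,0,0]
  ],
  "claw": [1,1,1,1,1]
}}

```text
clock: 9.32
tool_pos: [0.4938, 0.2071, 0.1992]
eef_rot: [0.478, 0.521, -0.52, -0.479]
contact_force: [1.4, -1.2, -1.5]
gripper_width: 0.0262
```

```bash
python3 go.py .5375 -.0545 .2 1.651
```

```text
t 9.32 pos [0.4938 0.2071 0.1992] yaw 1.6552 tilt 0.0022 w 0.0262 F [ 1.4 -1.2 -1.5] q [ 0.26  0.41 -0.95  1.85  0.38  1.07  0.82]
xyz [-8.81, -0.04, -0.72] rot [0.01, 0.04, 0.02]
```

{"op": "jog_arm", "data": {
  "xyz": [
    [-2.5,0,-0.2],
    [-4.5,0,-0.4],
    [-6.5,0,-0.5],
    [-8.1,0,-0.7],
    [-8.6,0,-0.7]
  ],
  "delta_rot": [
    [0,0,0],
    [0,0,0],
    [0,0,0],
    [0,0,0],
    [0,0,0]
  ],
  "claw": [1,1,1,1,1]
}}

```text
clock: 9.95
tool_pos: [0.5355, -0.0553, 0.1975]
eef_rot: [-0.482, -0.517, 0.518, 0.482]
contact_force: [0.0, 0.8, -3.0]
gripper_width: 0.0263
```

{"op": "jog_arm", "data": {
  "xyz": [
    [0,0,0],
    [0,0,0]
  ],
  "delta_rot": [
    [0,0,0],
    [0,0,0]
  ],
  "claw": [1,1]
}}

```text
clock: 10.2
tool_pos: [0.5353, -0.0475, 0.1986]
eef_rot: [0.479, 0.52, -0.52, -0.479]
contact_force: [-0.2, 0.2, -2.1]
gripper_width: 0.0263
```

```bash
python3 go.py .5375 -.0545 .063 1.651
```

```text
t 10.2 pos [ 0.5353 -0.0475  0.1986] yaw 1.6534 tilt 0.001 w 0.0263 F [-0.2  0.2 -2.1] q [ 0.72  0.41 -0.91  1.85  0.37  1.06  1.32]
xyz [-0.24, 4.52, -0.05] rot [-0.0, 0.02, 0.01]
```

```bash
python3 go.py .5375 -.0545 .063 1.651
```

```text
t 10.2 pos [ 0.5353 -0.0475  0.1986] yaw 1.6534 tilt 0.001 w 0.0263 F [-0.2  0.2 -2.1] q [ 0.72  0.41 -0.91  1.85  0.37  1.06  1.32]
xyz [-0.24, 4.52, -0.05] rot [-0.0, 0.02, 0.01]
```

{"op": "jog_arm", "data": {
  "xyz": [
    [-0.23,1,-0.05],
    [-0.23,2.8,-0.05],
    [-0.23,4,-0.05],
    [-0.23,4.5,-0.05],
    [-0.23,4.5,-0.05]
  ],
  "delta_rot": [
    [0,0,0],
    [0,0,0],
    [0,0,0],
    [0,0,0],
    [0,0,0]
  ],
  "claw": [1,1,1,1,1]
}}

```text
clock: 10.82
tool_pos: [0.5377, -0.0553, 0.0636]
eef_rot: [0.479, 0.52, -0.52, -0.48]
contact_force: [-0.1, 0.3, -1.6]
gripper_width: 0.0261
```

```bash
python3 go.py .5375 -.0545 .06 1.651
```

```text
t 10.82 pos [ 0.5377 -0.0553  0.0636] yaw 1.6522 tilt 0.0009 w 0.0261 F [-0.1  0.3 -1.6] q [ 0.62  0.58 -0.78  1.96  0.55  0.82  1.18]
xyz [0.03, 0.12, 0.0] rot [-0.01, 0.01, 0.01]
```

{"op": "jog_arm", "data": {
  "xyz": [
    [0,0.12,0],
    [0,0.12,0],
    [0,0.12,0],
    [0,0.12,0],
    [0,0.12,0]
  ],
  "delta_rot": [
    [0,0,0],
    [0,0,0],
    [0,0,0],
    [0,0,0],
    [0,0,0]
  ],
  "claw": [1,1,0.4,0.4,0.4]
}}

```text
clock: 11.45
tool_pos: [0.5381, -0.0568, 0.0604]
eef_rot: [0.48, 0.52, -0.519, -0.48]
contact_force: [-0.1, 0.7, -1.1]
gripper_width: 0.0513
```

{"op": "jog_arm", "data": {
  "xyz": [
    [0,-1.5,0],
    [0,-3.5,0],
    [0,-4.6,0],
    [2,-4.6,0],
    [4,-4.6,0]
  ],
  "delta_rot": [
    [0,0,0],
    [0,0,0],
    [0,0,0],
    [0,0,0],
    [0,0,0]
  ],
  "claw": [0.4,0.4,0.4,0.2,0]
}}

```text
clock: 12.08
tool_pos: [0.5286, 0.0634, 0.1988]
eef_rot: [0.481, 0.519, -0.518, -0.48]
contact_force: [0.4, 1.5, 0.1]
gripper_width: 0.0837
```

```bash
python3 go.py .558 .351 .2 1.651; python3 - <<'E'
from h import *
from plant import *
for n in ['top','scene']: cv2.imwrite(f'pics/{n}1.png',cv2.cvtColor(get_image(n),cv2.COLOR_RGB2BGR))
crop('pics/top1.png','pics/d1.png',150,140,310,260,5)
crop('pics/scene1.png','pics/d2.png',160,130,360,270,4)
E
```

```text
t 12.07 pos [0.5286 0.0634 0.1988] yaw 1.6468 tilt 0.0019 w 0.0837 F [0.4 1.5 0.1] q [ 0.53  0.4  -0.93  1.86  0.37  1.06  1.1 ]
xyz [9.48, -0.04, -1.7] rot [0.02, -0.04, -0.0]
```

View pics/d2.png

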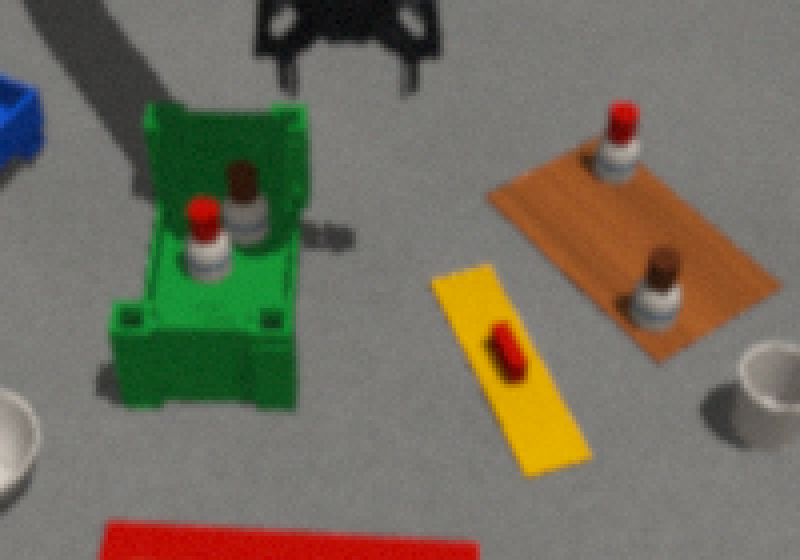

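Both jars stand in the green tray (cap pixels (243,180) and (203,220) in the crop). Two remain on the board. Next is the brown-capped one at the back.

{"op": "jog_arm", "data": {
  "xyz": [
    [2,0,-0.4],
    [4,0,-0.8],
    [6,0,-1.2],
    [8,0,-1.6],
    [9.3,0,-1.7]
  ],
  "delta_rot": [
    [0,0,0],
    [0,0,0],
    [0,0,0],
    [0,0,0],
    [0,0,0]
  ],
  "claw": [0,0,0,0,0]
}}

```text
clock: 12.8
tool_pos: [0.5567, 0.348, 0.1978]
eef_rot: [0.479, 0.52, -0.52, -0.48]
contact_force: [-0.2, -0.3, 0.2]
gripper_width: 0.0856
```

{"op": "jog_arm", "data": {
  "xyz": [
    [0,0,0],
    [0,0,0]
  ],
  "delta_rot": [
    [0,0,0],
    [0,0,0]
  ],
  "claw": [0,0]
}}

```text
clock: 13.05
tool_pos: [0.5574, 0.3438, 0.1975]
eef_rot: [-0.48, -0.519, 0.52, 0.48]
contact_force: [0.7, -0.2, -0.3]
gripper_width: 0.085
```

```bash
python3 go.py .5572 .3508 .06 1.651;python3 - <<'E'
from h import *
from plant import *
c=camera_model('wrist'); im=get_image('wrist'); im=cv2.cvtColor(im,cv2.COLOR_RGB2BGR)
im=cv2.resize(im,(800,600),interpolation=cv2.INTER_CUBIC)
for P in [[.5572,.3508,.084],[.372,.32,.084],[.6254,.2236,.036]]:
    p=proj(c,P,True)[0]; cv2.circle(im,tuple(int(a*1.5625) for a in p),3,(0,255,0),1)
cv2.imwrite('pics/w2b.png',im)
E
```

```text
t 13.05 pos [0.5574 0.3438 0.1975] yaw 1.6492 tilt 0.0016 w 0.085 F [ 0.7 -0.2 -0.3] q [-0.04  0.6  -0.87  1.58  0.49  1.19  0.64]
xyz [0.24, 4.58, -0.01] rot [-0.0, -0.02, -0.01]
```

View pics/w2b.png

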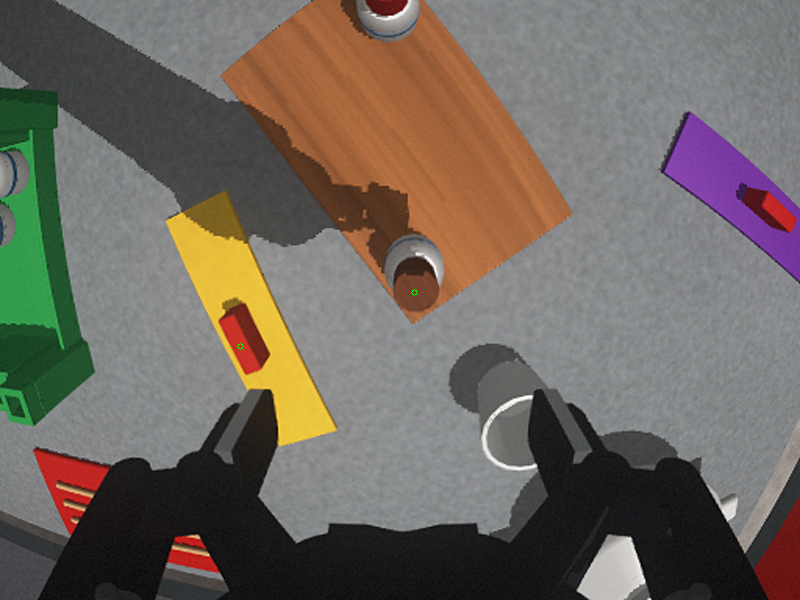

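The wrist picture shows the cap-top centre at about (416,291), against a predicted (414,292). Going down.

{"op": "jog_arm", "data": {
  "xyz": [
    [0.22,1,0],
    [0.22,3,0],
    [0.22,4.5,0],
    [0.22,4.6,0],
    [0.22,4.6,0]
  ],
  "delta_rot": [
    [0,0,0],
    [0,0,0],
    [0,0,0],
    [0,0,0],
    [0,0,0]
  ],
  "claw": [0,0,0,0,0]
}}

```text
clock: 13.72
tool_pos: [0.5577, 0.3515, 0.0616]
eef_rot: [0.48, 0.52, -0.518, -0.48]
contact_force: [0.1, -0.1, 0.5]
gripper_width: 0.0853
```

```bash
python3 go.py .5572 .3508 .06 1.651
```

```text
t 13.72 pos [0.5577 0.3515 0.0616] yaw 1.6484 tilt 0.0021 w 0.0853 F [ 0.1 -0.1  0.5] q [-0.11  0.74 -0.78  1.68  0.61  0.98  0.54]
xyz [-0.02, 0.05, 0.02] rot [0.02, -0.03, 0.01]
```

{"op": "jog_arm", "data": {
  "xyz": [
    [0,0.05,0],
    [0,0.05,0],
    [0,0.05,0],
    [0,0.05,0],
    [0,0.05,0]
  ],
  "delta_rot": [
    [0,0,0],
    [0,0,0],
    [0,0,0],
    [0,0,0],
    [0,0,0]
  ],
  "claw": [0.5,1,1,1,1]
}}

```text
clock: 14.35
tool_pos: [0.5569, 0.3519, 0.0594]
eef_rot: [0.48, 0.52, -0.519, -0.48]
contact_force: [-1.1, -1.3, 5.4]
gripper_width: 0.0259
```

{"op": "jog_arm", "data": {
  "xyz": [
    [0,-1,0],
    [0,-3,0],
    [0,-4.7,0],
    [-1,-4.7,0.1],
    [-3,-4.7,0.2]
  ],
  "delta_rot": [
    [0,0,0],
    [0,0,0],
    [0,0,0],
    [0,0,0],
    [0,0,0]
  ],
  "claw": [1,1,1,1,1]
}}

```text
clock: 14.98
tool_pos: [0.5566, 0.2635, 0.2]
eef_rot: [0.478, 0.522, -0.52, -0.479]
contact_force: [0.8, -0.5, -1.2]
gripper_width: 0.0263
```

```bash
python3 go.py .5831 -.0227 .2 1.651
```

```text
t 14.97 pos [0.5566 0.2635 0.2   ] yaw 1.6554 tilt 0.0025 w 0.0263 F [ 0.8 -0.5 -1.2] q [ 0.12  0.54 -0.89  1.67  0.46  1.15  0.76]
xyz [-9.58, -0.02, -0.08] rot [0.01, 0.04, 0.02]
```

{"op": "jog_arm", "data": {
  "xyz": [
    [-2.5,0,0],
    [-4.5,0,0],
    [-6.5,0,-0.05],
    [-8.5,0,-0.05],
    [-9.3,0,-0.05]
  ],
  "delta_rot": [
    [0,0,0],
    [0,0,0],
    [0,0,0],
    [0,0,0],
    [0,0,0]
  ],
  "claw": [1,1,1,1,1]
}}

```text
clock: 15.6
tool_pos: [0.5809, -0.0218, 0.1984]
eef_rot: [-0.481, -0.517, 0.519, 0.481]
contact_force: [-0.2, 0.7, -1.7]
gripper_width: 0.0263
```

{"op": "jog_arm", "data": {
  "xyz": [
    [0,0,0],
    [0,0,0]
  ],
  "delta_rot": [
    [0,0,0],
    [0,0,0]
  ],
  "claw": [1,1]
}}

```text
clock: 15.85
tool_pos: [0.5808, -0.0152, 0.1993]
eef_rot: [0.479, 0.52, -0.52, -0.48]
contact_force: [-0.1, 0.5, -2.6]
gripper_width: 0.0264
```

```bash
python3 go.py .5831 -.0227 .064 1.651
```

```text
t 15.85 pos [ 0.5808 -0.0152  0.1993] yaw 1.6514 tilt 0.0011 w 0.0264 F [-0.1  0.5 -2.6] q [ 0.62  0.49 -0.9   1.75  0.42  1.11  1.23]
xyz [-0.26, 4.51, -0.06] rot [-0.0, 0.0, 0.01]
```

{"op": "jog_arm", "data": {
  "xyz": [
    [-0.25,1,-0.05],
    [-0.25,2.8,-0.05],
    [-0.25,4,-0.05],
    [-0.25,4.5,-0.05],
    [-0.25,4.5,-0.05]
  ],
  "delta_rot": [
    [0,0,0],
    [0,0,0],
    [0,0,0],
    [0,0,0],
    [0,0,0]
  ],
  "claw": [1,1,1,1,1]
}}

```text
clock: 16.48
tool_pos: [0.5832, -0.0225, 0.0643]
eef_rot: [0.479, 0.52, -0.52, -0.48]
contact_force: [0.6, -1.2, 0.3]
gripper_width: 0.0262
```

```bash
python3 go.py .5831 -.0227 .0615 1.651
```

```text
t 16.48 pos [ 0.5832 -0.0225  0.0643] yaw 1.652 tilt 0.001 w 0.0262 F [ 0.6 -1.2  0.3] q [ 0.54  0.64 -0.79  1.86  0.58  0.88  1.12]
xyz [-0.01, 0.09, 0.0] rot [-0.01, 0.01, 0.01]
```

{"op": "jog_arm", "data": {
  "xyz": [
    [0,0.1,0],
    [0,0.1,0],
    [0,0.1,0],
    [0,0.1,0],
    [0,0.1,0]
  ],
  "delta_rot": [
    [0,0,0],
    [0,0,0],
    [0,0,0],
    [0,0,0],
    [0,0,0]
  ],
  "claw": [1,1,0.4,0.4,0.4]
}}

```text
clock: 17.1
tool_pos: [0.5835, -0.024, 0.0618]
eef_rot: [0.48, 0.519, -0.519, -0.48]
contact_force: [0.6, -0.7, -0.2]
gripper_width: 0.0514
```

{"op": "jog_arm", "data": {
  "xyz": [
    [0,-1.5,0],
    [0,-3.5,0],
    [0,-4.6,0],
    [2,-4.6,1],
    [4,-4.6,2.2]
  ],
  "delta_rot": [
    [0,0,0],
    [0,0,0],
    [0,0,0],
    [0,0,0],
    [0,0,0]
  ],
  "claw": [0.4,0.4,0.4,0.2,0]
}}

```text
clock: 17.73
tool_pos: [0.5147, 0.0819, 0.2002]
eef_rot: [0.481, 0.52, -0.518, -0.48]
contact_force: [-0.1, 1.3, 0.4]
gripper_width: 0.0835
```

```bash
python3 go.py .3723 .3197 .2 1.651
```

```text
t 17.73 pos [0.5147 0.0819 0.2002] yaw 1.6481 tilt 0.002 w 0.0835 F [-0.1  1.3  0.4] q [ 0.52  0.39 -0.96  1.88  0.37  1.05  1.06]
xyz [8.27, 0.0, 4.12] rot [0.02, -0.03, 0.01]
```

{"op": "jog_arm", "data": {
  "xyz": [
    [2,0,1],
    [4,0,2],
    [5.5,0,2.8],
    [7,0,3.5],
    [8,0,4]
  ],
  "delta_rot": [
    [0,0,0],
    [0,0,0],
    [0,0,0],
    [0,0,0],
    [0,0,0]
  ],
  "claw": [0,0,0,0,0]
}}

```text
clock: 18.35
tool_pos: [0.3746, 0.3126, 0.1999]
eef_rot: [0.479, 0.52, -0.52, -0.479]
contact_force: [0.4, 0.2, 0.1]
gripper_width: 0.0855
```

{"op": "jog_arm", "data": {
  "xyz": [
    [0,0,0],
    [0,0,0]
  ],
  "delta_rot": [
    [0,0,0],
    [0,0,0]
  ],
  "claw": [0,0]
}}

```text
clock: 18.6
tool_pos: [0.3768, 0.3097, 0.1993]
eef_rot: [-0.48, -0.519, 0.519, 0.48]
contact_force: [0.0, -0.3, -0.6]
gripper_width: 0.0852
```

```bash
python3 go.py .3723 .3197 .06 1.651
```

```text
t 18.6 pos [0.3768 0.3097 0.1993] yaw 1.6493 tilt 0.001 w 0.0852 F [ 0.  -0.3 -0.6] q [ 0.07  0.35 -1.03  1.95  0.35  1.03  0.54]
xyz [0.35, 4.64, 0.13] rot [0.0, -0.02, -0.01]
```

{"op": "jog_arm", "data": {
  "xyz": [
    [0.33,1,0.13],
    [0.33,3,0.13],
    [0.33,4.5,0.13],
    [0.33,4.65,0.13],
    [0.33,4.65,0.13]
  ],
  "delta_rot": [
    [0,0,0],
    [0,0,0],
    [0,0,0],
    [0,0,0],
    [0,0,0]
  ],
  "claw": [0,0,0,0,0]
}}

```text
clock: 19.23
tool_pos: [0.3727, 0.3201, 0.0609]
eef_rot: [0.48, 0.519, -0.519, -0.48]
contact_force: [-0.1, 0.6, 0.5]
gripper_width: 0.0858
```

```bash
python3 go.py .3723 .3197 .06 1.651
```

```text
t 19.23 pos [0.3727 0.3201 0.0609] yaw 1.6485 tilt 0.0013 w 0.0858 F [-0.1  0.6  0.5] q [-0.12  0.54 -0.86  2.08  0.59  0.78  0.3 ]
xyz [-0.01, 0.03, 0.01] rot [0.01, -0.02, 0.01]
```

{"op": "jog_arm", "data": {
  "xyz": [
    [0,0.03,0],
    [0,0.03,0],
    [0,0.03,0],
    [0,0.03,0],
    [0,0.03,0]
  ],
  "delta_rot": [
    [0,0,0],
    [0,0,0],
    [0,0,0],
    [0,0,0],
    [0,0,0]
  ],
  "claw": [0.5,1,1,1,1]
}}

```text
clock: 19.85
tool_pos: [0.3722, 0.3201, 0.0599]
eef_rot: [0.48, 0.52, -0.519, -0.479]
contact_force: [0.0, -2.0, 5.5]
gripper_width: 0.0264
```

{"op": "jog_arm", "data": {
  "xyz": [
    [0,-1,0],
    [0,-3,0],
    [0,-4.7,0],
    [-1,-4.7,-0.7],
    [-2.5,-4.7,-1.8]
  ],
  "delta_rot": [
    [0,0,0],
    [0,0,0],
    [0,0,0],
    [0,0,0],
    [0,0,0]
  ],
  "claw": [1,1,1,1,1]
}}

```text
clock: 20.48
tool_pos: [0.4312, 0.2502, 0.2012]
eef_rot: [0.479, 0.521, -0.52, -0.478]
contact_force: [0.6, 0.4, -1.5]
gripper_width: 0.0263
```

```bash
python3 go.py .6332 -.0468 .2 1.651
```

```text
t 20.48 pos [0.4312 0.2502 0.2012] yaw 1.6545 tilt 0.0024 w 0.0263 F [ 0.6  0.4 -1.5] q [ 0.22  0.36 -1.02  1.93  0.36  1.04  0.7 ]
xyz [-10.43, 0.05, -5.88] rot [0.02, 0.03, 0.0]
```

{"op": "jog_arm", "data": {
  "xyz": [
    [-2,0,-1.1],
    [-3.7,0,-2.1],
    [-5.4,0,-3],
    [-7.1,0,-4],
    [-8.8,0,-5]
  ],
  "delta_rot": [
    [0,0,0],
    [0,0,0],
    [0,0,0],
    [0,0,0],
    [0,0,0]
  ],
  "claw": [1,1,1,1,1]
}}

```text
clock: 21.1
tool_pos: [0.6024, -0.0037, 0.1999]
eef_rot: [-0.48, -0.519, 0.519, 0.48]
contact_force: [0.8, -0.3, -1.5]
gripper_width: 0.0261
```

```bash
python3 go.py .6332 -.0468 .2 1.651
```

```text
t 21.1 pos [ 0.6024 -0.0037  0.1999] yaw 1.6499 tilt 0.0004 w 0.0261 F [ 0.8 -0.3 -1.5] q [ 0.58  0.52 -0.9   1.7   0.45  1.14  1.2 ]
xyz [-1.51, -0.0, -0.91] rot [-0.0, -0.01, -0.0]
```

{"op": "jog_arm", "data": {
  "xyz": [
    [-1.4,0,-0.8],
    [-1.4,0,-0.8],
    [-1.4,0,-0.8]
  ],
  "delta_rot": [
    [0,0,0],
    [0,0,0],
    [0,0,0]
  ],
  "claw": [1,1,1]
}}

```text
clock: 21.48
tool_pos: [0.6284, -0.041, 0.1996]
eef_rot: [-0.479, -0.519, 0.52, 0.48]
contact_force: [0.4, 0.8, -2.5]
gripper_width: 0.0262
```

```bash
python3 go.py .6332 -.0468 .0645 1.651
```

```text
t 21.48 pos [ 0.6284 -0.041   0.1996] yaw 1.6506 tilt 0.0016 w 0.0262 F [ 0.4  0.8 -2.5] q [ 0.6   0.57 -0.88  1.64  0.47  1.17  1.26]
xyz [-0.21, 4.5, -0.15] rot [-0.01, -0.0, 0.01]
```

{"op": "jog_arm", "data": {
  "xyz": [
    [-0.18,1,-0.13],
    [-0.18,2.8,-0.13],
    [-0.18,4,-0.13],
    [-0.18,4.5,-0.13],
    [-0.18,4.5,-0.13]
  ],
  "delta_rot": [
    [0,0,0],
    [0,0,0],
    [0,0,0],
    [0,0,0],
    [0,0,0]
  ],
  "claw": [1,1,1,1,1]
}}

```text
clock: 22.1
tool_pos: [0.633, -0.0457, 0.0651]
eef_rot: [-0.479, -0.52, 0.52, 0.48]
contact_force: [-0.2, -1.0, -0.2]
gripper_width: 0.0265
```

```bash
python3 go.py .6332 -.0468 .062 1.651
```

```text
t 22.1 pos [ 0.633  -0.0457  0.0651] yaw 1.6517 tilt 0.0009 w 0.0265 F [-0.2 -1.  -0.2] q [ 0.54  0.71 -0.79  1.74  0.6   0.95  1.17]
xyz [-0.04, 0.1, -0.0] rot [-0.01, 0.01, 0.0]
```

{"op": "jog_arm", "data": {
  "xyz": [
    [0,0.1,0],
    [0,0.1,0],
    [0,0.1,0],
    [0,0.1,0],
    [0,0.1,0]
  ],
  "delta_rot": [
    [0,0,0],
    [0,0,0],
    [0,0,0],
    [0,0,0],
    [0,0,0]
  ],
  "claw": [1,1,0.4,0.4,0.4]
}}

```text
clock: 22.72
tool_pos: [0.6336, -0.0469, 0.0624]
eef_rot: [0.48, 0.52, -0.519, -0.48]
contact_force: [-0.4, -0.5, 0.4]
gripper_width: 0.0509
```

{"op": "jog_arm", "data": {
  "xyz": [
    [0,-1.5,0],
    [0,-3.5,0],
    [0,-5,0],
    [2,-5.5,1],
    [4,-5.5,2]
  ],
  "delta_rot": [
    [0,0,0],
    [0,0,0],
    [0,0,0],
    [0,0,0],
    [0,0,0]
  ],
  "claw": [0.4,0.4,0.4,0.4,0.4]
}}

```text
clock: 23.35
tool_pos: [0.5698, 0.0602, 0.2286]
eef_rot: [0.481, 0.52, -0.518, -0.48]
contact_force: [-0.1, 2.0, 0.4]
gripper_width: 0.051
```

```bash
python3 go.py .58 .18 .25 2.008; python3 - <<'E'
from h import *
from plant import *
for n in ['top','scene']: cv2.imwrite(f'pics/{n}2.png',cv2.cvtColor(get_image(n),cv2.COLOR_RGB2BGR))
crop('pics/top2.png','pics/e1.png',150,140,310,260,5)
crop('pics/scene2.png','pics/e2.png',160,130,360,270,4)
E
```

```text
t 23.35 pos [0.5698 0.0602 0.2286] yaw 1.6479 tilt 0.0036 w 0.051 F [-0.1  2.   0.4] q [ 0.53  0.45 -0.95  1.74  0.4   1.16  1.11]
xyz [3.96, -0.71, -0.65] rot [0.03, -3.44, -0.0]
```

View pics/e2.png

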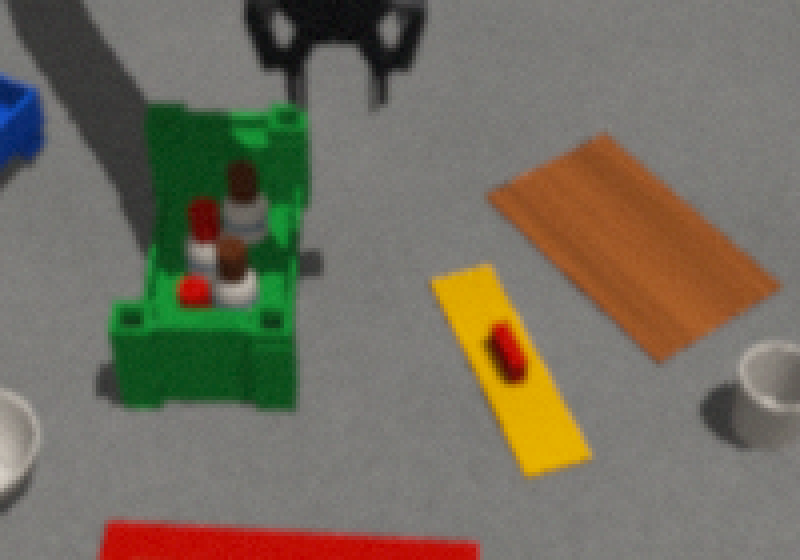

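View pics/e1.png

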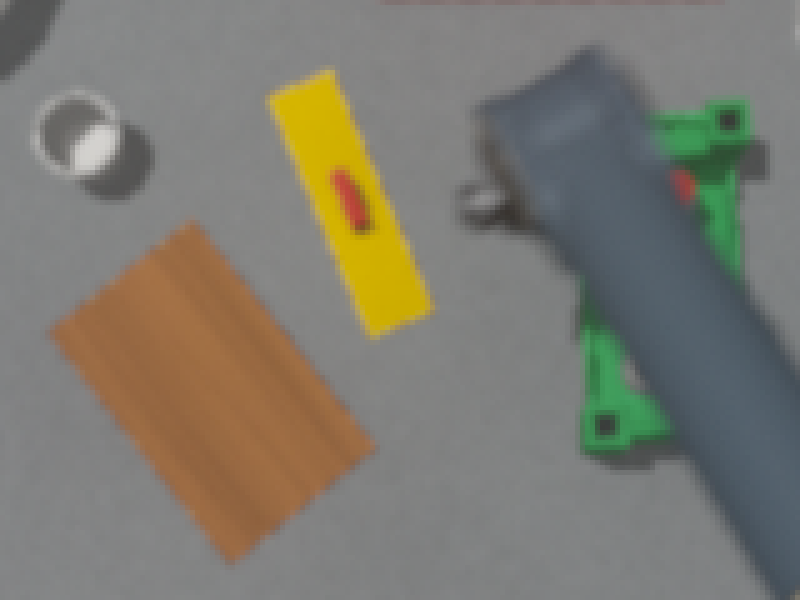

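All four jars stand upright in the tray. The bar hasn't moved: red block on the yellow strip at (350,201) in the crop. The other similar bar is purple at (177,334) in the first top view, so it's the decoy.

{"op": "jog_arm", "data": {
  "xyz": [
    [2,-0.2,-0.4],
    [3.8,-0.4,-0.6],
    [3.8,-0.4,-0.6],
    [3.8,-0.4,-0.6]
  ],
  "delta_rot": [
    [0,-1.7,0],
    [0,-3.4,0],
    [0,-3.4,0],
    [0,-3.4,0]
  ],
  "claw": [0.3,0.3,0.3,0.3]
}}

```text
clock: 23.95
tool_pos: [0.5786, 0.1734, 0.2386]
eef_rot: [-0.38, -0.596, 0.596, 0.38]
contact_force: [-0.4, -0.8, 0.2]
gripper_width: 0.0592
```

```bash
cat > wl.py <<'E'
import sys,pickle
from h import *
from plant import *
n=sys.argv[1]; P=eval(sys.argv[2]) if len(sys.argv)>2 else []
c=camera_model('wrist'); im=cv2.cvtColor(get_image('wrist'),cv2.COLOR_RGB2BGR)
pickle.dump(c,open(n+'.pkl','wb')); cv2.imwrite(f'pics/{n}.png',im)
im=cv2.resize(im,(800,600),interpolation=cv2.INTER_CUBIC)
for p in P:
    p=proj(c,p,True)[0]; cv2.circle(im,tuple(int((a+.5)*1.5625) for a in p),3,(255,0,255),1)
cv2.imwrite(f'pics/{n}b.png',im)
E
python3 go.py .6254 .2236 .25 2.008
python3 wl.py w3 "[[.6254,.2236,.036],[.6254+.113*.906,.2236+.113*.4235,.006],[.6254-.113*.906,.2236-.113*.4235,.006]]"
```

```text
t 23.95 pos [0.5786 0.1734 0.2386] yaw 2.0055 tilt 0.0009 w 0.0592 F [-0.4 -0.8  0.2] q [ 0.35  0.53 -1.02  1.65  0.47  1.23  1.24]
xyz [0.86, -0.38, -2.12] rot [-0.01, -0.02, -0.01]
```

View pics/w3b.png

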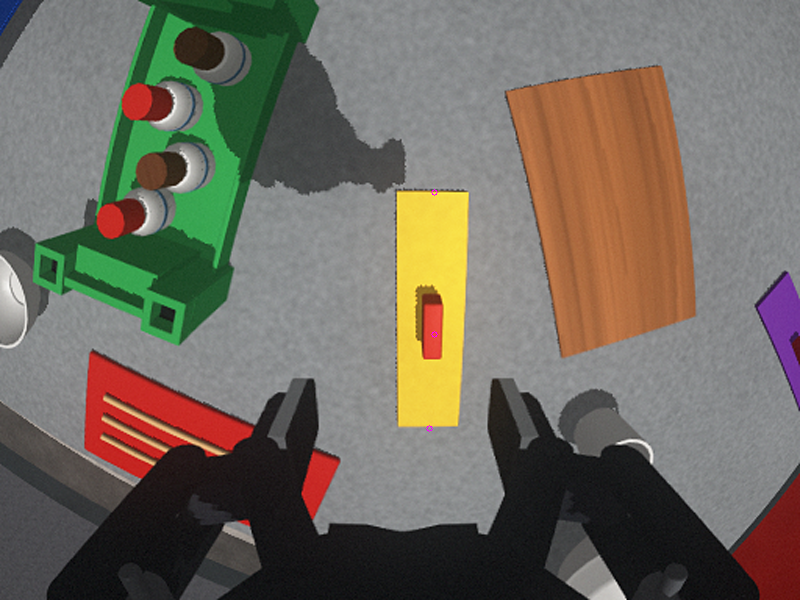

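{"op": "jog_arm", "data": {
  "xyz": [
    [0.85,1,-2.1],
    [0.85,3,-2.1],
    [0.85,5,-2.1],
    [0.85,6.5,-2.1],
    [0.85,6.5,-2.1]
  ],
  "delta_rot": [
    [0,0,0],
    [0,0,0],
    [0,0,0],
    [0,0,0],
    [0,0,0]
  ],
  "claw": [0.3,0.3,0.3,0.3,0.3]
}}

```text
clock: 24.62
tool_pos: [0.6231, 0.2198, 0.0398]
eef_rot: [-0.38, -0.593, 0.598, 0.382]
contact_force: [-0.6, 0.3, 0.4]
gripper_width: 0.0598
```

```bash
python3 go.py .6254 .2236 .022 2.008
```

```text
t 24.62 pos [0.6231 0.2198 0.0398] yaw 2.0034 tilt 0.0085 w 0.0598 F [-0.6  0.3  0.4] q [ 0.14  0.81 -0.84  1.68  0.7   0.99  1.06]
xyz [0.08, 0.59, -0.13] rot [-0.08, -0.04, -0.01]
```

{"op": "jog_arm", "data": {
  "xyz": [
    [0.08,0.55,-0.1],
    [0.08,0.55,-0.1],
    [0.08,0.55,-0.1]
  ],
  "delta_rot": [
    [0,0,0],
    [0,0,0],
    [0,0,0]
  ],
  "claw": [0.3,0.3,0.3]
}}

```text
clock: 25.0
tool_pos: [0.6275, 0.2275, 0.0289]
eef_rot: [0.381, 0.597, -0.595, -0.38]
contact_force: [-0.2, 0.9, 0.3]
gripper_width: 0.0598
```

```bash
python3 go.py .6254 .2236 .022 2.008
```

```text
t 25.0 pos [0.6275 0.2275 0.0289] yaw 2.0058 tilt 0.0024 w 0.0598 F [-0.2  0.9  0.3] q [ 0.13  0.82 -0.83  1.67  0.71  0.97  1.04]
xyz [-0.09, 0.23, 0.12] rot [0.02, -0.02, -0.0]
```

{"op": "jog_arm", "data": {
  "xyz": [
    [-0.07,0.22,0.1],
    [-0.07,0.22,0.1],
    [-0.07,0.22,0.1]
  ],
  "delta_rot": [
    [0,0,0],
    [0,0,0],
    [0,0,0]
  ],
  "claw": [0.3,0.3,0.3]
}}

```text
clock: 25.38
tool_pos: [0.6249, 0.2238, 0.0209]
eef_rot: [-0.38, -0.596, 0.596, 0.38]
contact_force: [0.0, 0.7, 0.7]
gripper_width: 0.0598
```

```bash
python3 go.py .6254 .2236 .022 2.008
```

```text
t 25.38 pos [0.6249 0.2238 0.0209] yaw 2.0059 tilt 0.0002 w 0.0598 F [0.  0.7 0.7] q [ 0.13  0.83 -0.82  1.68  0.72  0.96  1.04]
xyz [-0.01, -0.04, -0.01] rot [0.0, -0.02, -0.0]
```

{"op": "jog_arm", "data": {
  "xyz": [
    [0,-0.05,0],
    [0,-0.05,0],
    [0,-0.05,0],
    [0,-0.05,0]
  ],
  "delta_rot": [
    [0,0,0],
    [0,0,0],
    [0,0,0],
    [0,0,0]
  ],
  "claw": [0.6,1,1,1],
  "force": 60
}}

```text
clock: 25.88
tool_pos: [0.6251, 0.2239, 0.0228]
eef_rot: [0.381, 0.596, -0.596, -0.38]
contact_force: [-0.4, -0.2, 4.4]
gripper_width: 0.0132
```

```bash
python3 go.py .5603 -.0386 .22 1.651
```

```text
t 25.88 pos [0.6251 0.2239 0.0228] yaw 2.0059 tilt 0.0007 w 0.0132 F [-0.4 -0.2  4.4] q [ 0.13  0.83 -0.83  1.68  0.72  0.96  1.04]
xyz [-7.03, -6.57, 5.64] rot [0.01, 3.39, -0.0]
```

{"op": "jog_arm", "data": {
  "xyz": [
    [0,-1,0],
    [0,-3,0],
    [0,-5,0],
    [0,-6.6,0],
    [0,-6.6,0]
  ],
  "delta_rot": [
    [0,0,0],
    [0,0,0],
    [0,0,0],
    [0,0,0],
    [0,0,0]
  ],
  "claw": [1,1,1,1,1]
}}

```text
clock: 26.5
tool_pos: [0.6262, 0.2258, 0.2246]
eef_rot: [0.382, 0.599, -0.594, -0.379]
contact_force: [-0.2, 1.4, -2.6]
gripper_width: 0.0133
```

```bash
python3 go.py .5603 -.0386 .22 1.651
```

```text
t 26.5 pos [0.6262 0.2258 0.2246] yaw 2.0061 tilt 0.0078 w 0.0133 F [-0.2  1.4 -2.6] q [ 0.21  0.63 -0.97  1.52  0.53  1.26  1.18]
xyz [-7.06, 0.11, 5.71] rot [0.07, 3.39, 0.02]
```

{"op": "jog_arm", "data": {
  "xyz": [
    [-1.4,0,1.1],
    [-2.9,0,2.3],
    [-4.3,0,3.4],
    [-5.6,0,4.6],
    [-6.8,0,5.5]
  ],
  "delta_rot": [
    [0,0.7,0],
    [0,1.4,0],
    [0,2.1,0],
    [0,2.8,0],
    [0,3.4,0]
  ],
  "claw": [1,1,1,1,1]
}}

```text
clock: 27.12
tool_pos: [0.5591, -0.0332, 0.2182]
eef_rot: [-0.48, -0.518, 0.52, 0.481]
contact_force: [0.6, -0.0, -2.1]
gripper_width: 0.0131
```

{"op": "jog_arm", "data": {
  "xyz": [
    [0,0,0],
    [0,0,0],
    [0,0,0]
  ],
  "delta_rot": [
    [0,0,0],
    [0,0,0],
    [0,0,0]
  ],
  "claw": [1,1,1]
}}

```text
clock: 27.5
tool_pos: [0.561, -0.0288, 0.2199]
eef_rot: [0.479, 0.52, -0.52, -0.479]
contact_force: [-0.7, 0.4, -1.5]
gripper_width: 0.0134
```

```bash
python3 go.py .5603 -.0386 .15 1.651
python3 wl.py w4; cat>cr.py <<'E'
E
python3 - <<'E'
from h import *
from plant import *
for n in ['top','scene']: cv2.imwrite(f'pics/{n}3.png',cv2.cvtColor(get_image(n),cv2.COLOR_RGB2BGR))
crop('pics/scene3.png','pics/f2.png',160,130,320,250,5)
E
```

```text
t 27.5 pos [ 0.561  -0.0288  0.2199] yaw 1.653 tilt 0.0011 w 0.0134 F [-0.7  0.4 -1.5] q [ 0.7   0.44 -0.95  1.77  0.4   1.13  1.27]
xyz [-0.32, 2.33, 0.05] rot [-0.0, 0.02, 0.01]
```

View pics/w4b.png

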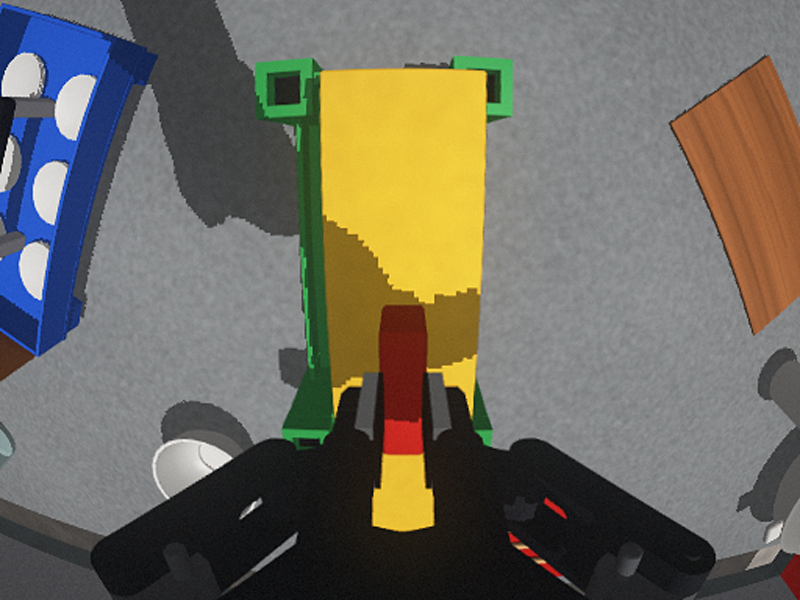

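View pics/f2.png

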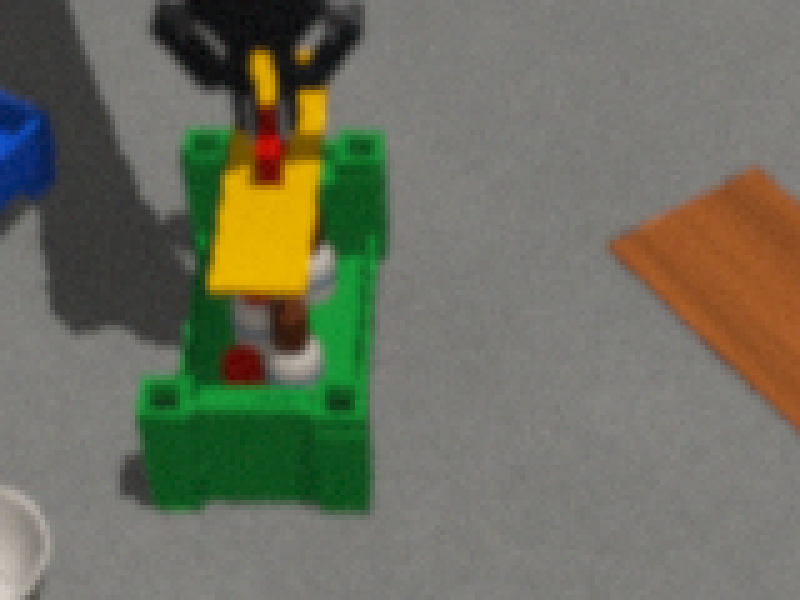

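```bash
python3 - <<'E'
from h import *
import pickle
c=pickle.load(open('w4.pkl','rb'))
p=(np.array([[320,72],[486,70]])+.5)/1.5625-.5
W=onz(c,p,.2031,True);print(W.round(4),np.linalg.norm(W[0]-W[1]))
m=W.mean(0)[:2]; d=(W[1]-W[0])[:2]; ax=np.array([-d[1],d[0]])/np.linalg.norm(d)
print('yaw of near->far',np.arctan2(*ax[::-1])); 
for s in (1,-1): print(m+s*.113*ax)
# sockets
p=(np.array([[287,89],[0,0]])+.5)/1.5625-.5; print(onz(c,p,.105,True)[0])
cc,s=np.cos(.0806),np.sin(.0806); print('socket near right model',.5603-.12*cc+s*.057*1,-.0386-.12*s-cc*.057)
E
```

```text
[[ 0.4506 -0.0672  0.2031]
 [ 0.445  -0.0082  0.2031]] 0.059299836589525666
yaw of near->far -3.0468320584747612
[ 0.33530107 -0.04840068]
[ 0.56028713 -0.02701682]
[ 0.44492024 -0.10432728  0.105     ]
socket near right model 0.4452787979848507 -0.10507648521838533
```

{"op": "jog_arm", "data": {
  "xyz": [
    [-0.36,1,0],
    [-0.36,2,0],
    [-0.36,2.6,0],
    [-0.36,2.6,0]
  ],
  "delta_rot": [
    [0,0,0],
    [0,0,0],
    [0,0,0],
    [0,0,0]
  ],
  "claw": [1,1,1,1]
}}

```text
clock: 28.15
tool_pos: [0.5614, -0.0409, 0.1413]
eef_rot: [-0.479, -0.519, 0.52, 0.48]
contact_force: [0.6, 0.6, -0.8]
gripper_width: 0.0136
```

```bash
python3 go.py .561 -.040 .1125 1.651
```

```text
t 28.15 pos [ 0.5614 -0.0409  0.1413] yaw 1.6511 tilt 0.0023 w 0.0136 F [ 0.6  0.6 -0.8] q [ 0.66  0.53 -0.89  1.85  0.49  1.    1.21]
xyz [0.03, 0.96, 0.01] rot [-0.02, 0.0, 0.01]
```

{"op": "jog_arm", "data": {
  "xyz": [
    [0,0.4,0],
    [0,0.8,0],
    [0,1,0],
    [0,1,0],
    [0,1,0]
  ],
  "delta_rot": [
    [0,0,0],
    [0,0,0],
    [0,0,0],
    [0,0,0],
    [0,0,0]
  ],
  "claw": [1,1,1,1,1]
}}

```text
clock: 28.78
tool_pos: [0.5622, -0.0414, 0.1123]
eef_rot: [0.48, 0.519, -0.519, -0.48]
contact_force: [0.3, -0.5, -1.7]
gripper_width: 0.0135
```

```bash
python3 go.py .561 -.040 .1115 1.651
```

```text
t 28.77 pos [ 0.5622 -0.0414  0.1123] yaw 1.6499 tilt 0.0004 w 0.0135 F [ 0.3 -0.5 -1.7] q [ 0.64  0.56 -0.87  1.87  0.52  0.95  1.18]
xyz [0.05, 0.03, 0.04] rot [0.0, -0.01, -0.0]
```

{"op": "jog_arm", "data": {
  "xyz": [
    [0.04,0.05,0.03],
    [0.04,0.05,0.03],
    [0.04,0.05,0.03],
    [0.04,0.05,0.03],
    [0.04,0.05,0.03]
  ],
  "delta_rot": [
    [0,0,0],
    [0,0,0],
    [0,0,0],
    [0,0,0],
    [0,0,0]
  ],
  "claw": [1,1,0.4,0.4,0.4]
}}

```text
clock: 29.4
tool_pos: [0.5609, -0.0401, 0.1106]
eef_rot: [0.48, 0.519, -0.519, -0.48]
contact_force: [0.1, -0.3, 0.3]
gripper_width: 0.0513
```

{"op": "jog_arm", "data": {
  "xyz": [
    [0,-1,0],
    [0,-3,0],
    [0,-4.5,0],
    [0,-5,0],
    [-1.5,-5,0]
  ],
  "delta_rot": [
    [0,0,0],
    [0,0,0],
    [0,0,0],
    [0,0,0],
    [0,0,0]
  ],
  "claw": [0.4,0.4,0.4,0.4,0.4]
}}

```text
clock: 30.02
tool_pos: [0.565, -0.0812, 0.2624]
eef_rot: [0.478, 0.522, -0.52, -0.477]
contact_force: [-0.5, -0.2, -0.6]
gripper_width: 0.0511
```

```bash
python3 go.py .5 -.25 .26 1.219; python3 wl.py w5
python3 - <<'E'
from h import *
from plant import *
for n in ['top','scene']: cv2.imwrite(f'pics/{n}4.png',cv2.cvtColor(get_image(n),cv2.COLOR_RGB2BGR))
crop('pics/scene4.png','pics/g2.png',75,130,275,270,4)
E
```

```text
t 30.02 pos [ 0.565  -0.0812  0.2624] yaw 1.6581 tilt 0.003 w 0.0511 F [-0.5 -0.2 -0.6] q [ 0.8   0.42 -0.97  1.7   0.36  1.22  1.4 ]
xyz [-5.42, 0.07, 2.65] rot [0.03, 4.19, 0.01]
```

View pics/w5b.png

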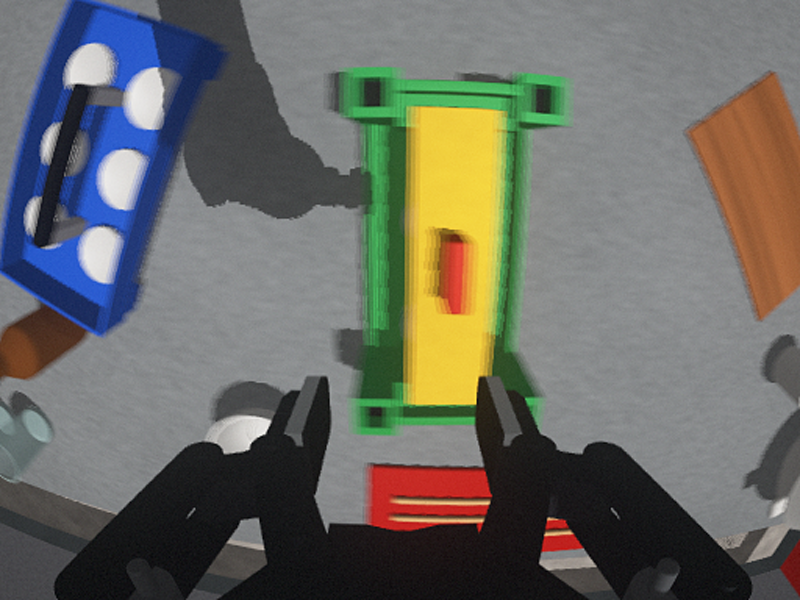

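View pics/g2.png

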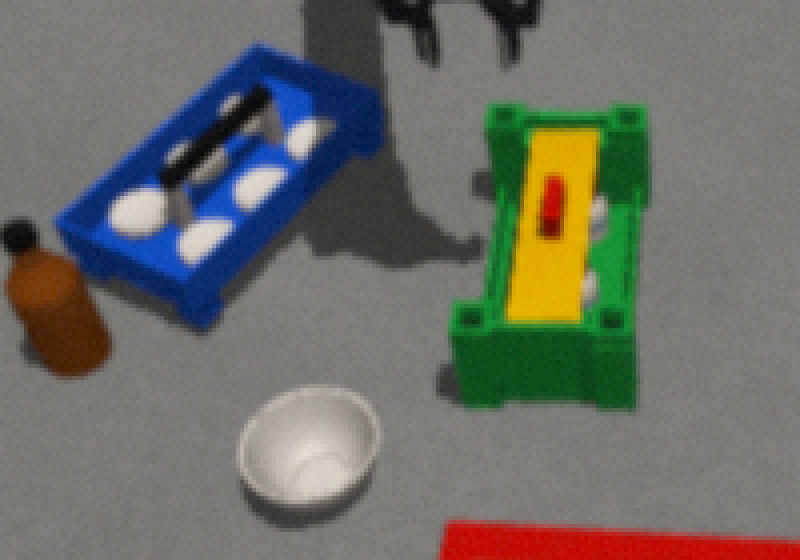

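The bar lies on both ledges: block at (453,274) in the wrist picture, strip between the posts. Next I'll look closely at the blue tray.

{"op": "jog_arm", "data": {
  "xyz": [
    [-2,0,0],
    [-4,0,0],
    [-6,0,0],
    [-8,0,0.1],
    [-8.2,0,0.1]
  ],
  "delta_rot": [
    [0,1,0],
    [0,2,0],
    [0,3,0],
    [0,4,0],
    [0,4.3,0]
  ],
  "claw": [0.4,0.4,0.3,0.3,0.3]
}}

```text
clock: 30.8
tool_pos: [0.5792, -0.3363, 0.2582]
eef_rot: [-0.585, -0.395, 0.397, 0.586]
contact_force: [-0.6, 0.4, -0.8]
gripper_width: 0.0596
```

{"op": "jog_arm", "data": {
  "xyz": [
    [0,0,0],
    [0,0,0],
    [0,0,0]
  ],
  "delta_rot": [
    [0,0,0],
    [0,0,0],
    [0,0,0]
  ],
  "claw": [0.3,0.3,0.3]
}}

```text
clock: 31.18
tool_pos: [0.5815, -0.3285, 0.2611]
eef_rot: [0.583, 0.4, -0.4, -0.583]
contact_force: [-0.4, 0.1, 0.5]
gripper_width: 0.0599
```

```bash
python3 go.py .4965 -.357 .2 1.2; python3 wl.py w6 "[[.4965+.07*np.cos(.37),-.357-.07*np.sin(.37),.113],[.4965-.07*np.cos(.37),-.357+.07*np.sin(.37),.113]]"
```

```text
t 31.18 pos [ 0.5815 -0.3285  0.2611] yaw 1.203 tilt 0.0003 w 0.0599 F [-0.4  0.1  0.5] q [ 0.96  0.54 -0.78  1.47  0.38  1.29  1.35]
xyz [-1.91, 2.04, 2.3] rot [0.0, 0.03, 0.0]
```

View pics/w6b.png

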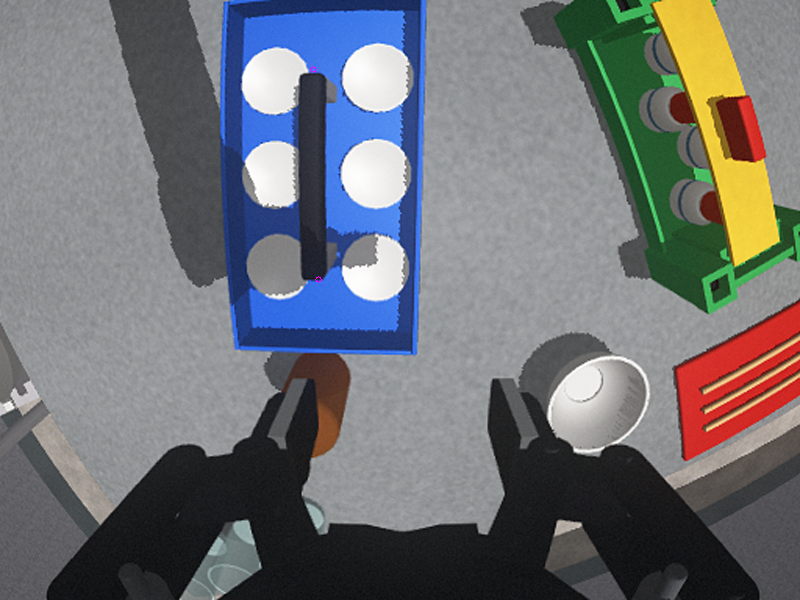

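```bash
python3 -c "
from h import *
im=cv2.imread('pics/w6.png')[30:190,150:270]; im=cv2.convertScaleAbs(im,alpha=3,beta=20)
cv2.imwrite('pics/w6c.png',cv2.resize(im,None,fx=3.75,fy=3.75,interpolation=cv2.INTER_NEAREST))"
```

```text
(no output)
```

View pics/w6c.png

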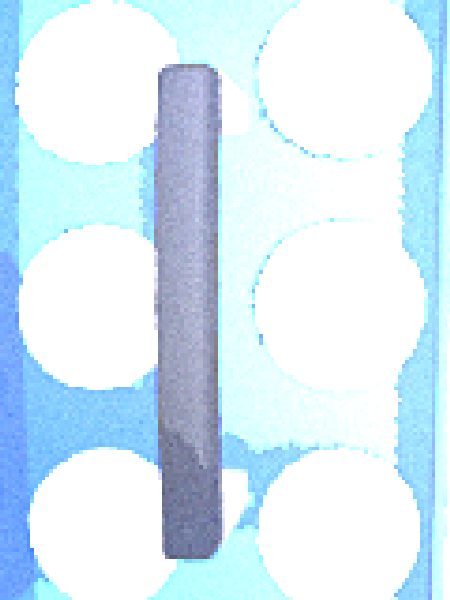

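```bash
python3 - <<'E'
from h import *
import pickle
c=pickle.load(open('w6.pkl','rb'))
p=(np.array([[186,66],[188,553]])+.5)/3.75-.5+[150,30]
W=onz(c,p,.113,True);print(W.round(4),np.linalg.norm(W[0]-W[1]),W.mean(0)); d=W[1]-W[0]; print(np.arctan2(d[1],d[0]))
# rim corners in 800px
p=(np.array([[236,350],[415,354]])+.5)/1.5625-.5
W=onz(c,p,.081,True);print(W.round(4),np.linalg.norm(W[0]-W[1])); d=W[1]-W[0];yaw=np.arctan2(d[1],d[0])-np.pi/2; print(yaw); m=W.mean(0)[:2]; print(m-.137*np.array([np.cos(yaw),np.sin(yaw)]))
# bar on ledges: block top 4 corners z .125; strip corners
p=(np.array([[716,104],[750,96],[766,156],[735,162]])+.5)/1.5625-.5
print('block',onz(c,p,.125,True).round(4), onz(c,p,.125,True).mean(0))
E
```

```text
[[ 0.4342 -0.334   0.113 ]
 [ 0.5592 -0.3857  0.113 ]] 0.13524935406702462 [ 0.49670573 -0.35985831  0.113     ]
-0.3921283824484892
[[ 0.5975 -0.4816  0.081 ]
 [ 0.6517 -0.3454  0.081 ]] 0.14660536250116737
-0.3788820399980115
[ 0.49732358 -0.3628325 ]
block [[ 0.5357 -0.073   0.125 ]
 [ 0.5364 -0.0361  0.125 ]
 [ 0.584  -0.0328  0.125 ]
 [ 0.5806 -0.0675  0.125 ]] [ 0.55916232 -0.05232963  0.125     ]
```

```bash
python3 - <<'E'
from h import *
from plant import *
for n in ['top','scene']: cv2.imwrite(f'pics/{n}5.png',cv2.cvtColor(get_image(n),cv2.COLOR_RGB2BGR))
crop('pics/top5.png','pics/i1.png',255,155,315,235,7)
crop('pics/scene5.png','pics/i2.png',180,145,245,235,7)
E
```

```text
(no output)
```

View pics/i1.png

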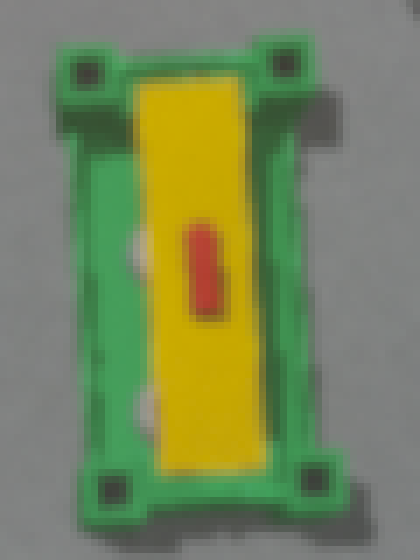

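View pics/i2.png

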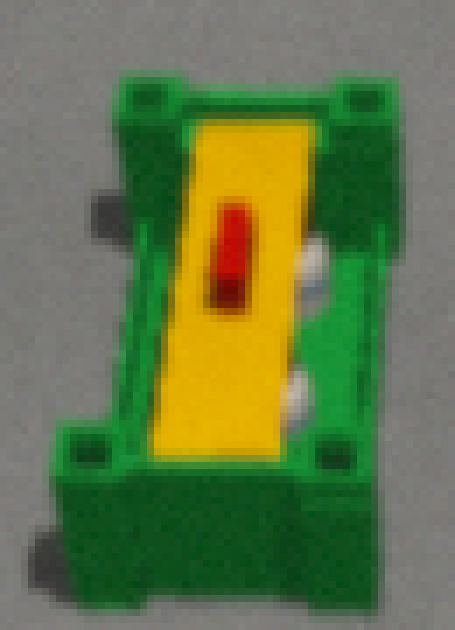

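Top crop: bar centre (201,275) against a socket mean of (200,275), so the bar is centred and flat. Now grasp the blue tray handle at (.4967,-.360), yaw −.383.

```bash
python3 go.py .4967 -.36 .18 1.188
```

```text
t 31.32 pos [ 0.5813 -0.3298  0.2611] yaw 1.2011 tilt 0.0003 w 0.0597 F [-0.2  0.3 -0.7] q [ 0.96  0.54 -0.77  1.47  0.38  1.29  1.35]
xyz [-1.96, 2.7, 2.27] rot [0.0, 0.12, -0.0]
```

{"op": "jog_arm", "data": {
  "xyz": [
    [-1,0.5,1.2],
    [-1.9,1.5,2.2],
    [-1.9,2.7,2.2],
    [-1.9,2.7,2.2],
    [-1.9,2.7,2.2]
  ],
  "delta_rot": [
    [0,0.1,0],
    [0,0.1,0],
    [0,0.1,0],
    [0,0.1,0],
    [0,0.1,0]
  ],
  "claw": [0.3,0.3,0.3,0.3,0.3]
}}

```text
clock: 31.95
tool_pos: [0.5004, -0.3594, 0.1813]
eef_rot: [0.586, 0.397, -0.396, -0.585]
contact_force: [0.4, 0.4, -0.3]
gripper_width: 0.06
```

```bash
python3 go.py .4967 -.36 .104 1.188; python3 wl.py w7
```

```text
t 31.95 pos [ 0.5004 -0.3594  0.1813] yaw 1.1905 tilt 0.0025 w 0.06 F [ 0.4  0.4 -0.3] q [ 1.1   0.52 -0.76  1.69  0.4   1.09  1.41]
xyz [-0.07, 2.58, 0.11] rot [0.02, 0.02, 0.0]
```

View pics/w7b.png

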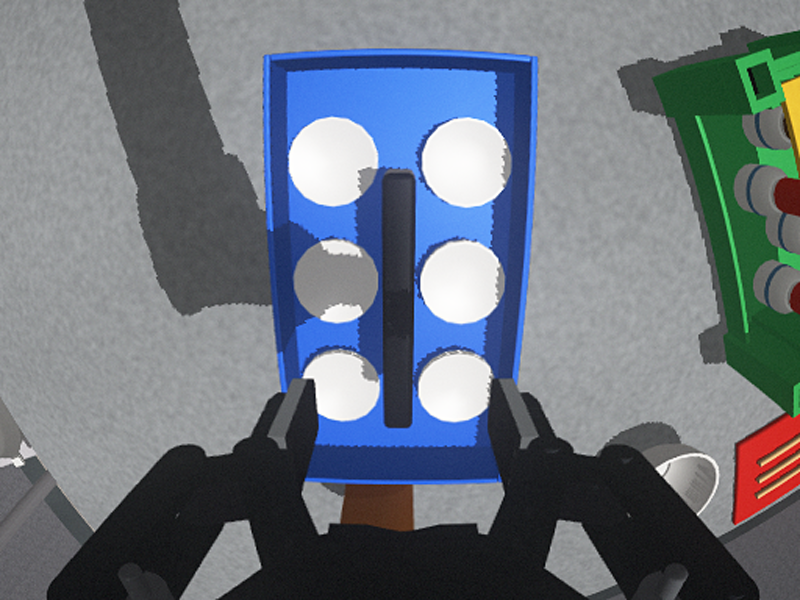

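```bash
python3 - <<'E'
from h import *
import pickle
c=pickle.load(open('w7.pkl','rb'))
p=(np.array([[399,171],[398,427]])+.5)/1.5625-.5
W=onz(c,p,.113,True);d=W[1]-W[0];print(W.round(4),np.linalg.norm(d),W.mean(0),np.arctan2(d[1],d[0]))
E
```

```text
[[ 0.4313 -0.3337  0.113 ]
 [ 0.5603 -0.3863  0.113 ]] 0.13933903983171514 [ 0.49576986 -0.36000269  0.113     ] -0.3873248314207583
```

{"op": "jog_arm", "data": {
  "xyz": [
    [-0.07,0.8,0.13],
    [-0.07,1.7,0.13],
    [-0.07,2.3,0.13],
    [-0.07,2.6,0.13],
    [-0.07,2.6,0.13]
  ],
  "delta_rot": [
    [0,0.05,0],
    [0,0.05,0],
    [0,0.05,0],
    [0,0.05,0],
    [0,0.05,0]
  ],
  "claw": [0.3,0.3,0.3,0.3,0.3]
}}

```text
clock: 32.62
tool_pos: [0.4949, -0.3602, 0.1019]
eef_rot: [0.587, 0.395, -0.395, -0.587]
contact_force: [0.0, -0.4, 0.2]
gripper_width: 0.0601
```

```bash
python3 go.py .4958 -.36 .103 1.184
```

```text
t 32.62 pos [ 0.4949 -0.3602  0.1019] yaw 1.1843 tilt 0.0002 w 0.0601 F [ 0.  -0.4  0.2] q [ 1.07  0.6  -0.71  1.77  0.47  0.95  1.34]
xyz [0.02, -0.04, -0.03] rot [0.0, 0.0, 0.0]
```

{"op": "jog_arm", "data": {
  "xyz": [
    [0,-0.04,-0.03],
    [0,-0.04,-0.03],
    [0,-0.04,-0.03],
    [0,-0.04,-0.03],
    [0,-0.04,-0.03]
  ],
  "delta_rot": [
    [0,0,0],
    [0,0,0],
    [0,0,0],
    [0,0,0],
    [0,0,0]
  ],
  "claw": [0.6,1,1,1,1],
  "force": 100
}}

```text
clock: 33.25
tool_pos: [0.4958, -0.3608, 0.1036]
eef_rot: [0.587, 0.395, -0.394, -0.586]
contact_force: [-0.9, 0.6, 4.3]
gripper_width: -0.0002
```

```bash
python3 go.py .4958 -.36 .103 1.184
```

```text
t 33.25 pos [ 0.4958 -0.3608  0.1036] yaw 1.1839 tilt 0.0011 w -0.0002 F [-0.9  0.6  4.3] q [ 1.07  0.6  -0.71  1.77  0.47  0.95  1.35]
xyz [0.02, 0.02, 0.01] rot [0.01, -0.0, -0.0]
```

Opening reads 0, so the gripper holds nothing. Checking.

```bash
python3 wl.py w8;python3 - <<'E'
from h import *
from plant import *
for n in ['top','scene']: cv2.imwrite(f'pics/{n}6.png',cv2.cvtColor(get_image(n),cv2.COLOR_RGB2BGR))
crop('pics/scene6.png','pics/j2.png',75,110,275,260,4)
E
```

```text
(no output)
```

View pics/w8b.png

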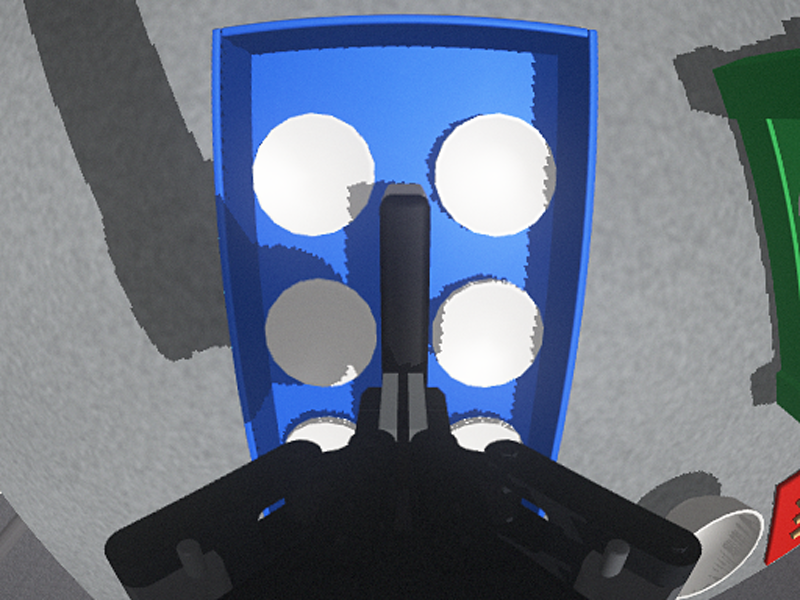

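View pics/j2.png

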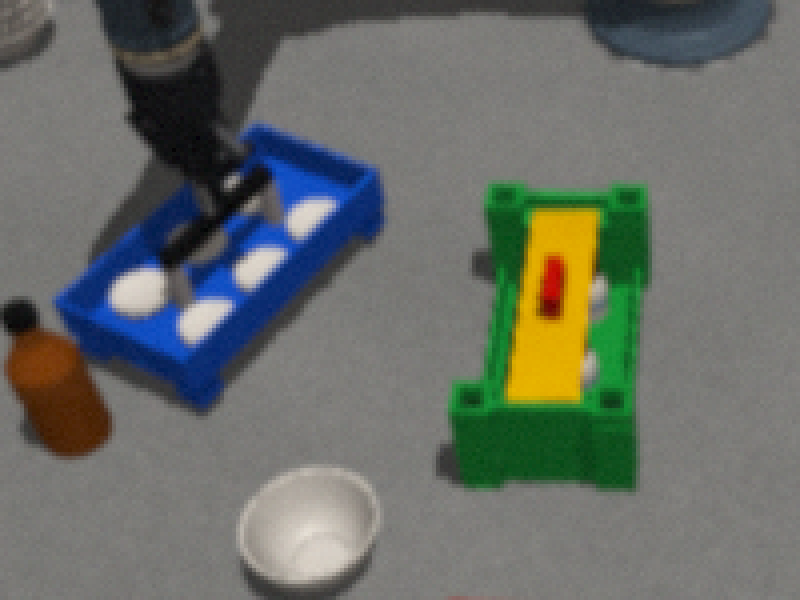

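```bash
python3 -c "
from h import *
im=cv2.imread('pics/w8.png')[210:330,190:330]; im=cv2.convertScaleAbs(im,alpha=2.5,beta=15)
cv2.imwrite('pics/w8c.png',cv2.resize(im,None,fx=5,fy=5,interpolation=cv2.INTER_NEAREST))
crop('pics/scene6.png','pics/j3.png',90,120,190,200,8)
crop('pics/top6.png','pics/j4.png',300,140,420,260,5)"
```

View pics/w8c.png

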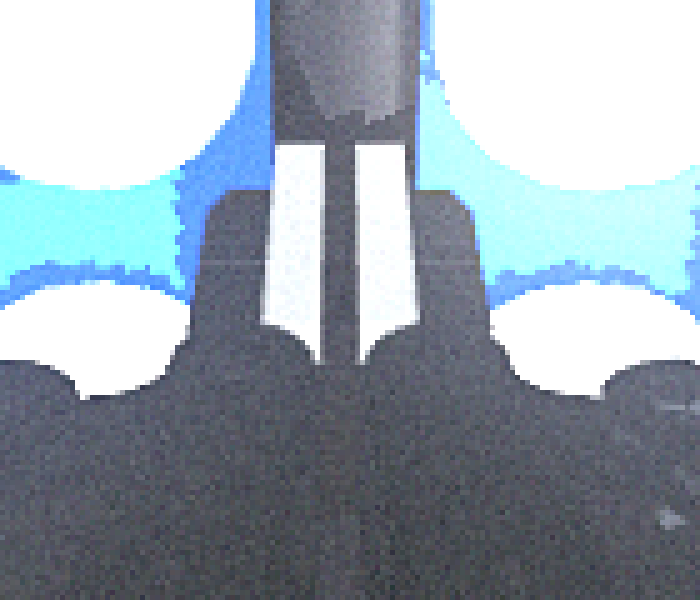

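View pics/j3.png

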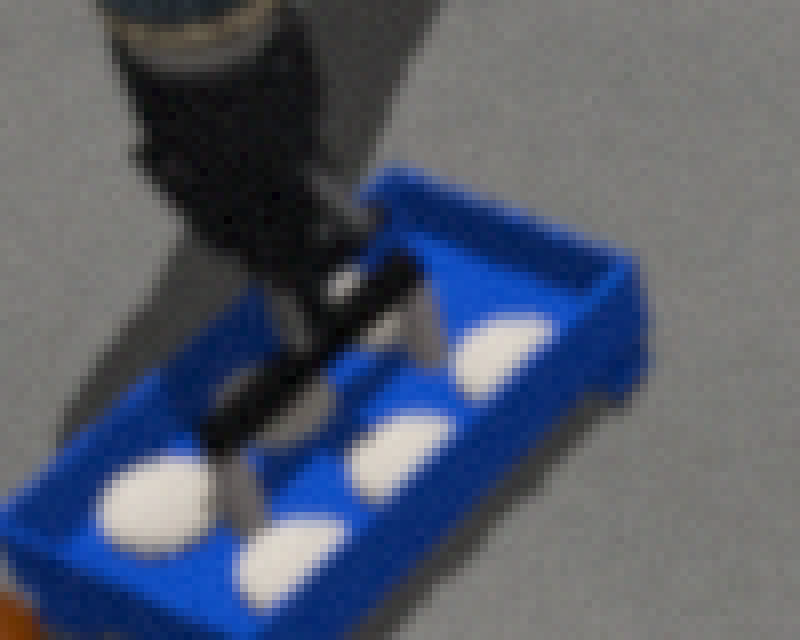

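```bash
python3 - <<'E'
from h import *
import pickle
from plant import *
s=sense(); Rm=R.from_quat(s['eef_rot']).as_matrix(); t=np.array(s['tool_pos'])
c=pickle.load(open('w8.pkl','rb'))
def q(P): return ((proj(c,P,True)+.5)*1.5625-.5).round(0).tolist()
for n,o in dict(tcp=[0,0,0],tip=[0,.011,0],tipfront=[0,.011,.011],graspfront=[0,-.008,.011],tcpfront=[0,0,.011],up20=[0,-.02,.011]).items(): print(n,q(t+Rm@np.array(o)))
for z in (.113,.095,.09): 
  yaw=-.387; 
  for sx in (-.07,0,.07): print(z,sx,q([.4958+sx*np.cos(yaw),-.36+sx*np.sin(yaw),z]))
for a,b in (([[382,198],[429,198]],.113),): print(onz(c,(np.array(a)+.5)/1.5625-.5,b,True))
T=camera_model('scene')
print('scene tip',proj(T,t+Rm@np.array([0,.011,0])),'tcp',proj(T,t), 'handle',proj(T,[.4958,-.36,.113]))
E
```

```text
tcp [[403.0, 384.0]]
tip [[403.0, 371.0]]
tipfront [[403.0, 345.0]]
graspfront [[403.0, 368.0]]
tcpfront [[403.0, 358.0]]
up20 [[403.0, 384.0]]
0.113 -0.07 [[405.0, 194.0]]
0.113 0 [[405.0, 396.0]]
0.113 0.07 [[404.0, 533.0]]
0.095 -0.07 [[405.0, 189.0]]
0.095 0 [[405.0, 373.0]]
0.095 0.07 [[404.0, 505.0]]
0.09 -0.07 [[405.0, 188.0]]
0.09 0 [[405.0, 367.0]]
0.09 0.07 [[404.0, 498.0]]
[[ 0.42953537 -0.34063444  0.113     ]
 [ 0.43494774 -0.32732016  0.113     ]]
scene tip [[129.50934287 165.28411535]] tcp [[128.75807889 163.09419074]] handle [[128.30782842 161.22427597]]
```

View pics/j4.png

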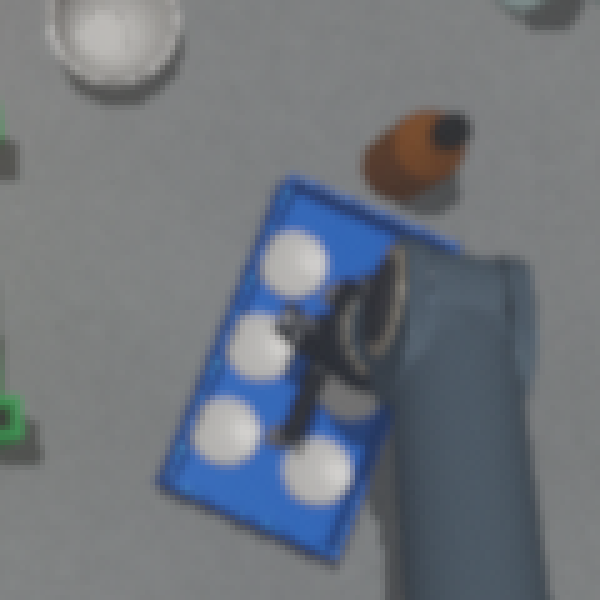

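The wrist view shows the pads closed to zero width inside the handle, visible only above its top at about y=373. So the fingers went through the grip at 100 N. I'll open and regrip at lower force.

{"op": "jog_arm", "data": {
  "xyz": [
    [0,0,0],
    [0,0,0],
    [0,0,0],
    [0,0,0]
  ],
  "delta_rot": [
    [0,0,0],
    [0,0,0],
    [0,0,0],
    [0,0,0]
  ],
  "claw": [0.3,0.3,0.3,0.3],
  "force": 40
}}

```text
clock: 33.9
tool_pos: [0.495, -0.3604, 0.1026]
eef_rot: [-0.586, -0.395, 0.395, 0.587]
contact_force: [-0.5, 0.5, 0.3]
gripper_width: 0.0598
```

```bash
python3 go.py .4958 -.36 .102 1.184; python3 wl.py w9
```

```text
t 33.9 pos [ 0.495  -0.3604  0.1026] yaw 1.1841 tilt 0.0008 w 0.0598 F [-0.5  0.5  0.3] q [ 1.07  0.6  -0.71  1.77  0.47  0.95  1.35]
xyz [0.02, 0.02, -0.02] rot [-0.01, 0.0, 0.0]
```

View pics/w9b.png

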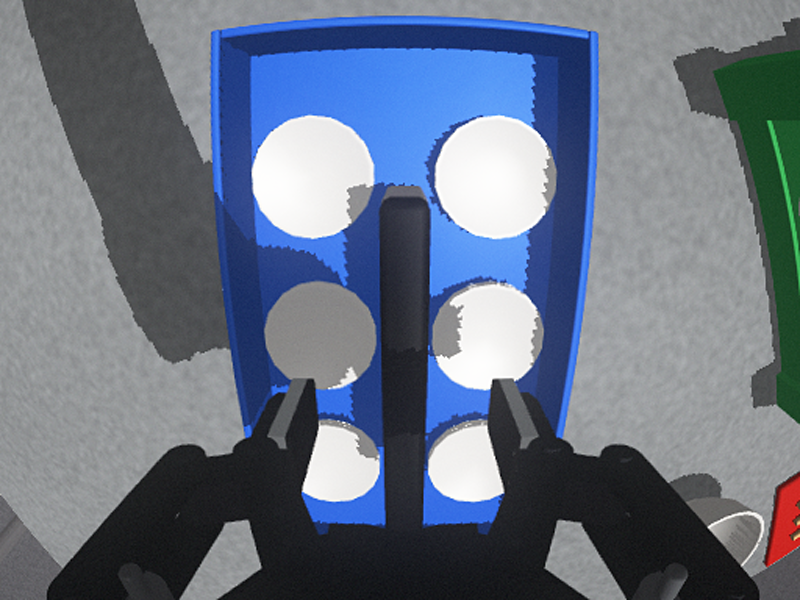

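{"op": "jog_arm", "data": {
  "xyz": [
    [0,0,0],
    [0,0,0],
    [0,0,0],
    [0,0,0],
    [0,0,0]
  ],
  "delta_rot": [
    [0,0,0],
    [0,0,0],
    [0,0,0],
    [0,0,0],
    [0,0,0]
  ],
  "claw": [0.5,0.7,0.75,0.85,0.85],
  "force": 40
}}

```text
clock: 34.58
tool_pos: [0.4956, -0.3601, 0.1031]
eef_rot: [-0.587, -0.395, 0.394, 0.587]
contact_force: [-0.1, 1.2, 1.2]
gripper_width: 0.0134
```

```bash
python3 go.py .4958 -.36 .102 1.184; python3 wl.py w10
```

```text
t 34.58 pos [ 0.4956 -0.3601  0.1031] yaw 1.1844 tilt 0.0006 w 0.0134 F [-0.1  1.2  1.2] q [ 1.07  0.6  -0.71  1.77  0.47  0.95  1.35]
xyz [0.01, 0.04, -0.0] rot [0.0, 0.0, 0.01]
```

View pics/w10b.png

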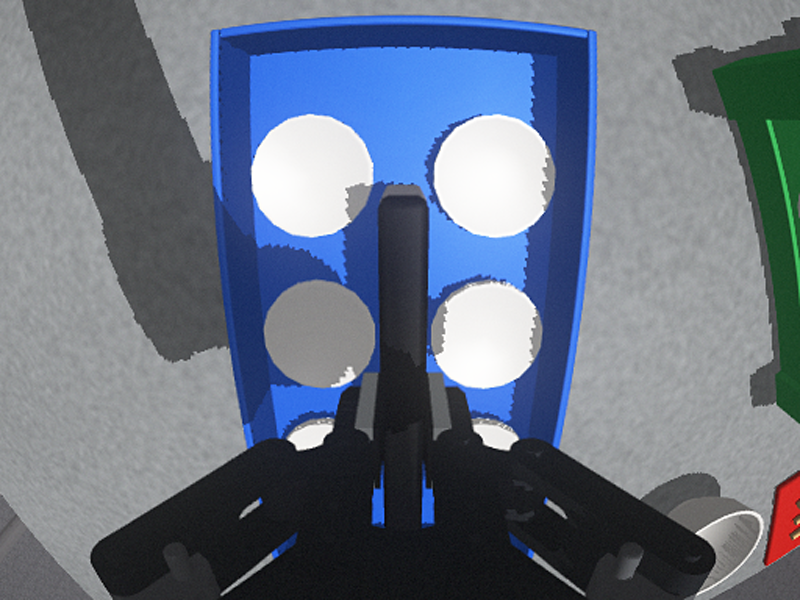

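{"op": "jog_arm", "data": {
  "xyz": [
    [0,0,0],
    [0,0,0]
  ],
  "delta_rot": [
    [0,0,0],
    [0,0,0]
  ],
  "claw": [0.9,0.9],
  "force": 50
}}

```text
clock: 34.88
tool_pos: [0.495, -0.3636, 0.1043]
eef_rot: [0.589, 0.393, -0.395, -0.586]
contact_force: [0.9, -1.2, -0.4]
gripper_width: 0.0087
```

```bash
python3 go.py .4958 -.36 .102 1.184; python3 wl.py w11
```

```text
t 34.88 pos [ 0.495  -0.3636  0.1043] yaw 1.1818 tilt 0.0044 w 0.0087 F [ 0.9 -1.2 -0.4] q [ 1.07  0.6  -0.71  1.77  0.47  0.95  1.35]
xyz [0.12, 0.08, 0.02] rot [0.02, -0.02, -0.04]
```

View pics/w11b.png

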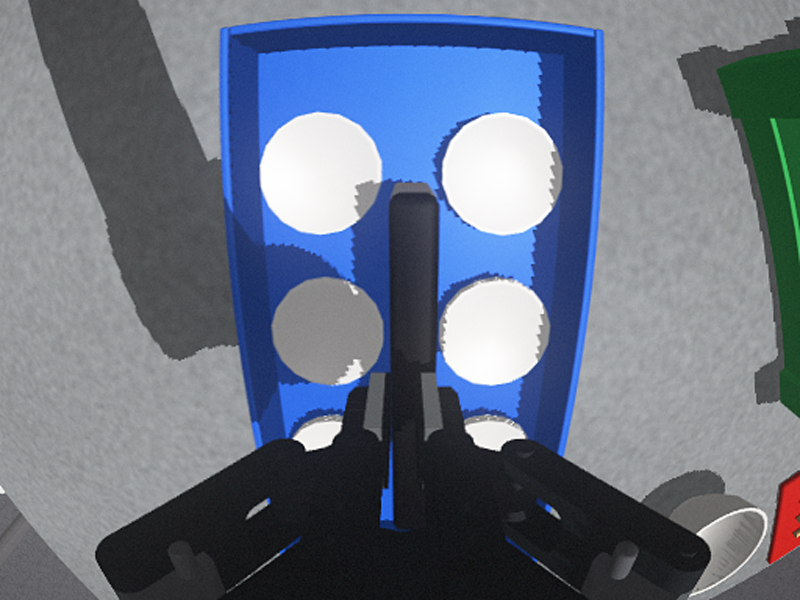

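The right pad is again inside the handle. My grasp point, 8 mm behind the TCP, was at z≈.111, right at the handle's top edge. I'll open, go 8 mm lower so the pads meet mid-height, and retry.

{"op": "jog_arm", "data": {
  "xyz": [
    [0,0,0],
    [0,0,0],
    [0,0,0]
  ],
  "delta_rot": [
    [0,0,0],
    [0,0,0],
    [0,0,0]
  ],
  "claw": [0.5,0.4,0.4],
  "force": 40
}}

```text
clock: 35.3
tool_pos: [0.4952, -0.3598, 0.1024]
eef_rot: [-0.586, -0.395, 0.395, 0.587]
contact_force: [-0.2, 0.2, 0.9]
gripper_width: 0.0512
```

```bash
python3 go.py .4958 -.36 .095 1.184; python3 wl.py w12
python3 - <<'E'
from h import *
import pickle
im=cv2.imread('pics/w12.png'); im=cv2.convertScaleAbs(im,alpha=1.6,beta=10); cv2.imwrite('pics/w12b.png',cv2.resize(im,(800,600)))
E
```

```text
t 35.3 pos [ 0.4952 -0.3598  0.1024] yaw 1.1848 tilt 0.0014 w 0.0512 F [-0.2  0.2  0.9] q [ 1.07  0.6  -0.71  1.77  0.47  0.95  1.35]
xyz [0.0, 0.25, -0.02] rot [-0.01, 0.01, 0.01]
```

View pics/w12b.png

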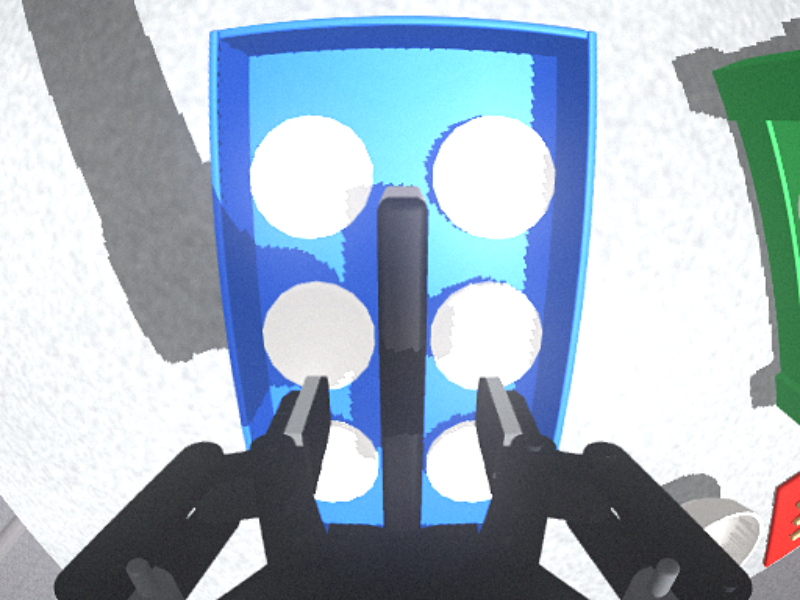

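{"op": "jog_arm", "data": {
  "xyz": [
    [0,0.1,0],
    [0,0.2,0],
    [0,0.27,0],
    [0,0.27,0]
  ],
  "delta_rot": [
    [0,0,0],
    [0,0,0],
    [0,0,0],
    [0,0,0]
  ],
  "claw": [0.5,0.5,0.5,0.5]
}}

```text
clock: 35.85
tool_pos: [0.4952, -0.3605, 0.0946]
eef_rot: [-0.587, -0.395, 0.395, 0.587]
contact_force: [-0.5, -0.1, -0.3]
gripper_width: 0.0427
```

{"op": "jog_arm", "data": {
  "xyz": [
    [0,0,0],
    [0,0,0],
    [0,0,0],
    [0,0,0],
    [0,0,0]
  ],
  "delta_rot": [
    [0,0,0],
    [0,0,0],
    [0,0,0],
    [0,0,0],
    [0,0,0]
  ],
  "claw": [0.7,0.8,0.85,0.9,0.9],
  "force": 40
}}

```text
clock: 36.48
tool_pos: [0.4956, -0.3603, 0.0952]
eef_rot: [0.587, 0.395, -0.394, -0.587]
contact_force: [0.1, 2.1, 3.4]
gripper_width: 0.0143
```

```bash
python3 go.py .4958 -.36 .095 1.184; python3 wl.py w13
```

```text
t 36.48 pos [ 0.4956 -0.3603  0.0952] yaw 1.1842 tilt 0.0004 w 0.0143 F [0.1 2.1 3.4] q [ 1.07  0.61 -0.71  1.78  0.48  0.94  1.34]
xyz [0.01, 0.01, -0.0] rot [0.0, 0.0, 0.0]
```

View pics/w13b.png

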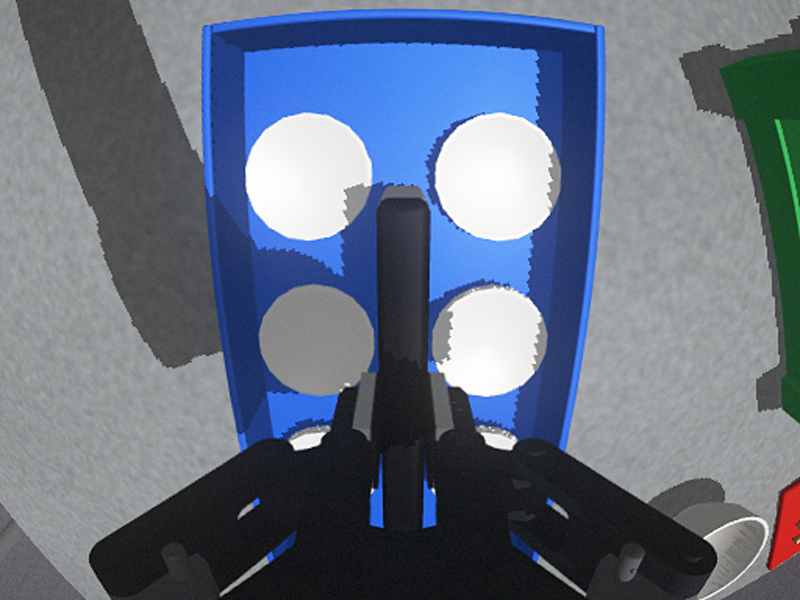

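The opening holds at 14.3 mm with 8.5 commanded, so the jaws are really gripping now. Tighten moderately.

{"op": "jog_arm", "data": {
  "xyz": [
    [0,0,0],
    [0,0,0],
    [0,0,0]
  ],
  "delta_rot": [
    [0,0,0],
    [0,0,0],
    [0,0,0]
  ],
  "claw": [1,1,1],
  "force": 60
}}

```text
clock: 36.9
tool_pos: [0.4956, -0.3603, 0.0953]
eef_rot: [0.587, 0.395, -0.395, -0.587]
contact_force: [-1.1, 3.5, 6.1]
gripper_width: 0.0136
```

{"op": "jog_arm", "data": {
  "xyz": [
    [0,-0.3,0],
    [0,-0.7,0],
    [0,-1,0],
    [0,-1,0]
  ],
  "delta_rot": [
    [0,0,0],
    [0,0,0],
    [0,0,0],
    [0,0,0]
  ],
  "claw": [1,1,1,1]
}}

```text
clock: 37.4
tool_pos: [0.4958, -0.3611, 0.1258]
eef_rot: [0.588, 0.395, -0.394, -0.586]
contact_force: [-0.3, 0.2, -5.7]
gripper_width: 0.0141
```

```bash
python3 go.py .4956 -.3603 .28 1.184
```

```text
t 37.4 pos [ 0.4958 -0.3611  0.1258] yaw 1.1837 tilt 0.0021 w 0.0141 F [-0.3  0.2 -5.7] q [ 1.08  0.57 -0.73  1.75  0.45  0.99  1.36]
xyz [0.02, -5.14, 0.01] rot [0.02, -0.0, -0.01]
```

Lifted (about 0.58 kg). Continue up.

{"op": "jog_arm", "data": {
  "xyz": [
    [0,-1,0],
    [0,-2.2,0],
    [0,-3.4,0],
    [0,-4.6,0],
    [0,-5.1,0]
  ],
  "delta_rot": [
    [0,0,0],
    [0,0,0],
    [0,0,0],
    [0,0,0],
    [0,0,0]
  ],
  "claw": [1,1,1,1,1]
}}

```text
clock: 38.02
tool_pos: [0.4961, -0.3607, 0.2798]
eef_rot: [0.588, 0.395, -0.394, -0.586]
contact_force: [0.6, 0.3, -5.9]
gripper_width: 0.0139
```

{"op": "jog_arm", "data": {
  "xyz": [
    [0,0,0],
    [0,0,0]
  ],
  "delta_rot": [
    [0,0,0],
    [0,0,0]
  ],
  "claw": [1,1]
}}

```text
clock: 38.28
tool_pos: [0.4942, -0.3604, 0.2758]
eef_rot: [-0.586, -0.394, 0.395, 0.588]
contact_force: [-0.1, 0.4, -5.8]
gripper_width: 0.014
```

```bash
python3 go.py .5603 -.0386 .28 1.651; python3 wl.py w14; python3 - <<'E'
from h import *
from plant import *
for n in ['top','scene']: cv2.imwrite(f'pics/{n}7.png',cv2.cvtColor(get_image(n),cv2.COLOR_RGB2BGR))
crop('pics/scene7.png','pics/k2.png',50,80,250,230,4)
E
```

```text
t 38.27 pos [ 0.4942 -0.3604  0.2758] yaw 1.184 tilt 0.0035 w 0.014 F [-0.1  0.4 -5.8] q [ 1.14  0.44 -0.8   1.59  0.32  1.26  1.47]
xyz [10.76, -0.13, 2.01] rot [-0.03, -4.46, 0.01]
```

View pics/k2.png

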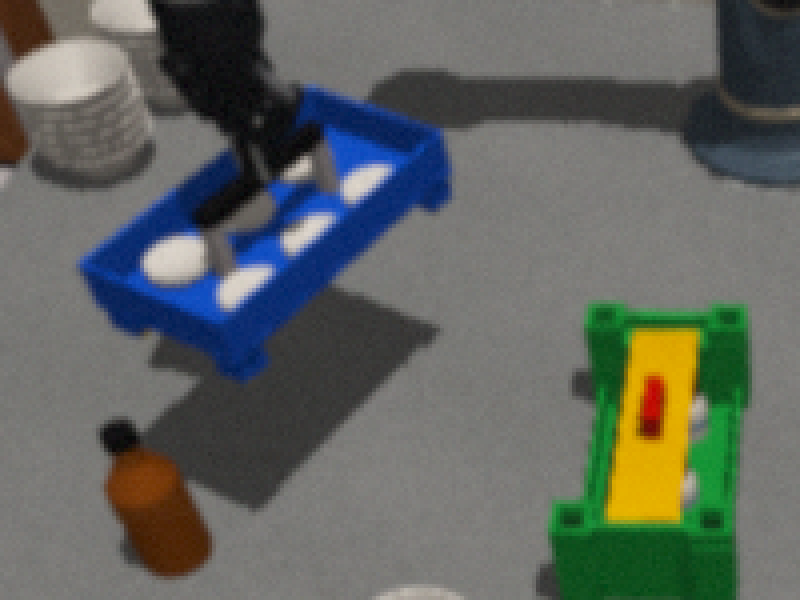

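View pics/w14b.png

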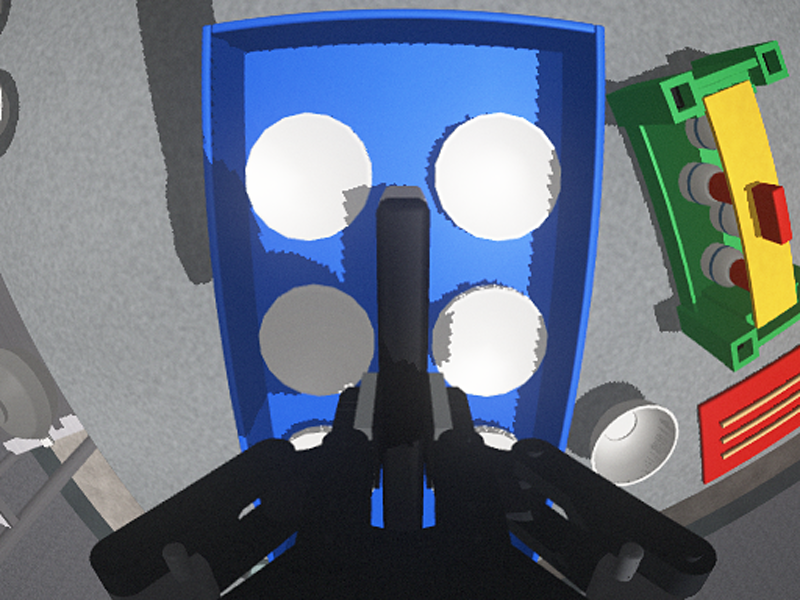

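```bash
python3 - <<'E'
from h import *
import pickle
from plant import *
s=sense(); Rm=R.from_quat(s['eef_rot']).as_matrix(); t=np.array(s['tool_pos'])
c=pickle.load(open('w14.pkl','rb'))
for dz in (-.0143,-.0203,-.011):
  p=(np.array([[204,27],[604,27]])+.5)/1.5625-.5
  W=onz(c,p,t[2]+dz,True); L=(W-t)@Rm; print(dz,'tool frame',L.round(4),np.linalg.norm(W[0]-W[1]))
p=(np.array([[379,199],[429,200]])+.5)/1.5625-.5
W=onz(c,p,t[2]+.0177,True); print('handle end',((W-t)@Rm).round(4))
E
```

```text
-0.0143 tool frame [[-0.074   0.0146  0.1358]
 [ 0.0749  0.0147  0.1359]] 0.14887547583374108
-0.0203 tool frame [[-0.0767  0.0206  0.1377]
 [ 0.0776  0.0207  0.1378]] 0.15425538399670835
-0.011 tool frame [[-0.0725  0.0113  0.1348]
 [ 0.0734  0.0114  0.1349]] 0.14591652634410907
handle end [[-0.0069 -0.0175  0.0699]
 [ 0.0075 -0.0175  0.0696]]
```

```bash
python3 - <<'E'
from h import *
import pickle
for n,pts,idx in (('w14',[[682,97],[771,62],[742,350]],[3,2,1]),('w6',[[715,288]],[1]),('w4',[[287,89]],[3]),('w12',[],[])):
  if not pts: continue
  c=pickle.load(open(n+'.pkl','rb')); p=(np.array(pts)+.5)/1.5625-.5
  W=onz(c,p,.105,True)
  cc,s=np.cos(.0806),np.sin(.0806); M=np.array([[.12,.057],[.12,-.057],[-.12,.057],[-.12,-.057]])
  G=np.c_[.5603+cc*M[:,0]-s*M[:,1],-.0386+s*M[:,0]+cc*M[:,1]]
  print(n,(W[:,:2]-G[idx]).round(4).tolist())
from PIL import Image
E
python3 -c "
from h import *
im=cv2.imread('pics/w14.png')[20:250,380:512]; cv2.imwrite('pics/w14c.png',cv2.resize(im,None,fx=2.6,fy=2.6,interpolation=cv2.INTER_NEAREST))"
```

```text
w14 [[-0.0011, -0.0036], [-0.001, -0.004], [-0.003, -0.006]]
w6 [[-0.0036, -0.0075]]
w4 [[-0.0004, 0.0007]]
```

View pics/w14c.png

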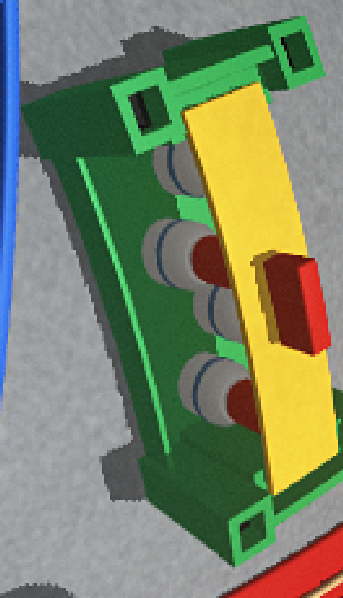

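{"op": "jog_arm", "data": {
  "xyz": [
    [1.5,-0.1,0.3],
    [3.2,-0.1,0.6],
    [5,-0.1,0.9],
    [6.8,-0.1,1.3],
    [8.5,-0.1,1.6]
  ],
  "delta_rot": [
    [0,-0.6,0],
    [0,-1.3,0],
    [0,-2,0],
    [0,-2.8,0],
    [0,-3.5,0]
  ],
  "claw": [1,1,1,1,1]
}}

```text
clock: 39.05
tool_pos: [0.5468, -0.1035, 0.2807]
eef_rot: [-0.504, -0.496, 0.496, 0.504]
contact_force: [0.7, -1.5, -5.5]
gripper_width: 0.0137
```

```bash
python3 go.py .5603 -.0386 .26 1.651
```

```text
t 39.05 pos [ 0.5468 -0.1035  0.2807] yaw 1.5547 tilt 0.0003 w 0.0137 F [ 0.7 -1.5 -5.5] q [ 0.86  0.37 -0.97  1.7   0.32  1.24  1.37]
xyz [2.17, 0.69, -0.42] rot [-0.0, -0.92, 0.0]
```

{"op": "jog_arm", "data": {
  "xyz": [
    [1,0.2,-0.2],
    [2.2,0.5,-0.4],
    [2.2,0.5,-0.4],
    [2.2,0.5,-0.4],
    [2.2,0.5,-0.4]
  ],
  "delta_rot": [
    [0,-0.5,0],
    [0,-0.9,0],
    [0,-0.9,0],
    [0,-0.9,0],
    [0,-0.9,0]
  ],
  "claw": [1,1,1,1,1]
}}

```text
clock: 39.67
tool_pos: [0.5604, -0.0417, 0.2658]
eef_rot: [-0.482, -0.518, 0.518, 0.482]
contact_force: [-0.3, 0.2, -5.5]
gripper_width: 0.0137
```

```bash
python3 go.py .5603 -.0386 .23 1.651
```

```text
t 39.67 pos [ 0.5604 -0.0417  0.2658] yaw 1.6429 tilt 0.0006 w 0.0137 F [-0.3  0.2 -5.5] q [ 0.75  0.4  -0.98  1.71  0.36  1.22  1.32]
xyz [0.11, 1.19, -0.01] rot [-0.0, -0.08, -0.01]
```

{"op": "jog_arm", "data": {
  "xyz": [
    [0.1,0.5,0],
    [0.1,1,0],
    [0.1,1.3,0],
    [0.1,1.3,0],
    [0.1,1.3,0]
  ],
  "delta_rot": [
    [0,-0.1,0],
    [0,-0.1,0],
    [0,-0.1,0],
    [0,-0.1,0],
    [0,-0.1,0]
  ],
  "claw": [1,1,1,1,1]
}}

```text
clock: 40.3
tool_pos: [0.5606, -0.0375, 0.2272]
eef_rot: [0.479, 0.521, -0.52, -0.478]
contact_force: [0.4, -0.3, -4.8]
gripper_width: 0.0138
```

```bash
python3 go.py .5603 -.0386 .21 1.651; python3 - <<'E'
from h import *
from plant import *
s=sense(); t=np.array(s['tool_pos']); Rm=R.from_quat(s['eef_rot']).as_matrix()
im=cv2.cvtColor(get_image('scene'),cv2.COLOR_RGB2BGR); cv2.imwrite('pics/scene8.png',im)
S=camera_model('scene')
big=cv2.resize(im[120:250,170:270],None,fx=6,fy=6,interpolation=cv2.INTER_NEAREST)
cc,ss=np.cos(.0806),np.sin(.0806)
for a,b in ((.12,.057),(.12,-.057),(-.12,.057),(-.12,-.057)):
    P=[.5603+cc*a-ss*b,-.0386+ss*a+cc*b,.105]; u=proj(S,P)[0]
    L=t+Rm@np.array([b,.104-.0087,-a]); v=proj(S,L)[0]; print(u.round(1),v.round(1),L.round(4),np.array(P).round(4))
    for q,col in ((u,(255,0,255)),(v,(0,255,255))): cv2.circle(big,tuple(int(x) for x in (q+.5-[170,120])*6),3,col,1)
cv2.imwrite('pics/l2.png',big)
E
```

```text
t 40.3 pos [ 0.5606 -0.0375  0.2272] yaw 1.6553 tilt 0.0009 w 0.0138 F [ 0.4 -0.3 -4.8] q [ 0.72  0.44 -0.97  1.76  0.4   1.15  1.29]
xyz [-0.04, 0.57, 0.01] rot [0.01, 0.04, 0.0]
[227.7 209.2] [227.7 203.9] [0.6754 0.0294 0.132 ] [0.6753 0.0279 0.105 ]
[192.6 208.7] [192.  203.5] [ 0.685  -0.0842  0.132 ] [ 0.6845 -0.0858  0.105 ]
[231.9 158.7] [231.7 153.3] [0.4363 0.0092 0.1318] [0.4361 0.0086 0.105 ]
[200.9 158.3] [200.3 153. ] [ 0.4459 -0.1044  0.1318] [ 0.4453 -0.1051  0.105 ]
```

View pics/l2.png

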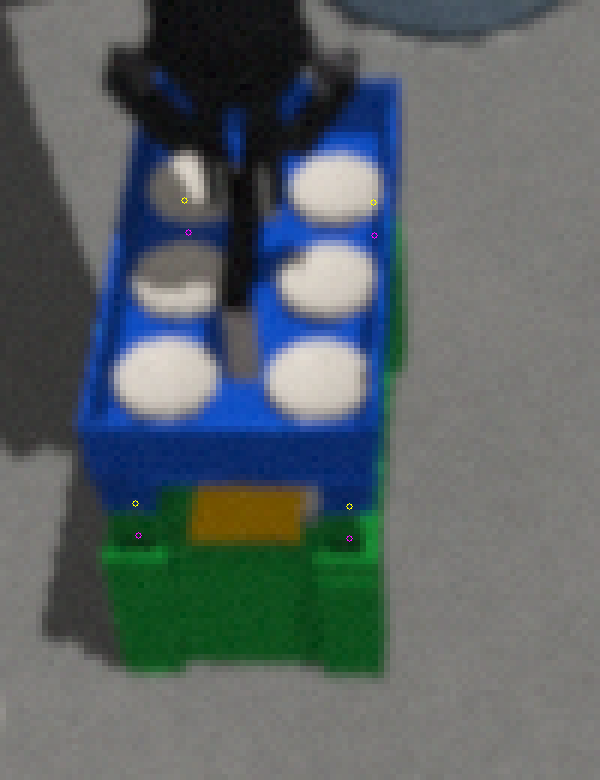

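```bash
python3 - <<'E'
from h import *
from plant import *
s=sense(); t=np.array(s['tool_pos']); Rm=R.from_quat(s['eef_rot']).as_matrix()
S=camera_model('scene')
im=cv2.imread('pics/scene8.png'); big=cv2.resize(im[120:250,170:270],None,fx=6,fy=6,interpolation=cv2.INTER_NEAREST)
for a,b in ((.137,.074),(.137,-.074),(-.137,.074),(-.137,-.074)):
    q=proj(S,t+Rm@np.array([b,.0143,-a]))[0]; cv2.circle(big,tuple(int(x) for x in (q+.5-[170,120])*6),3,(0,255,255),1)
for a,b in ((.134,.071),(.134,-.071),(.134,.043),(.134,-.043)):
    q=proj(S,t+Rm@np.array([b,.0813,-a]))[0]; cv2.circle(big,tuple(int(x) for x in (q+.5-[170,120])*6),3,(0,0,255),1)
cv2.imwrite('pics/l3.png',cv2.convertScaleAbs(big,alpha=1.7,beta=10))
E
```

```text
(no output)
```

View pics/l3.png

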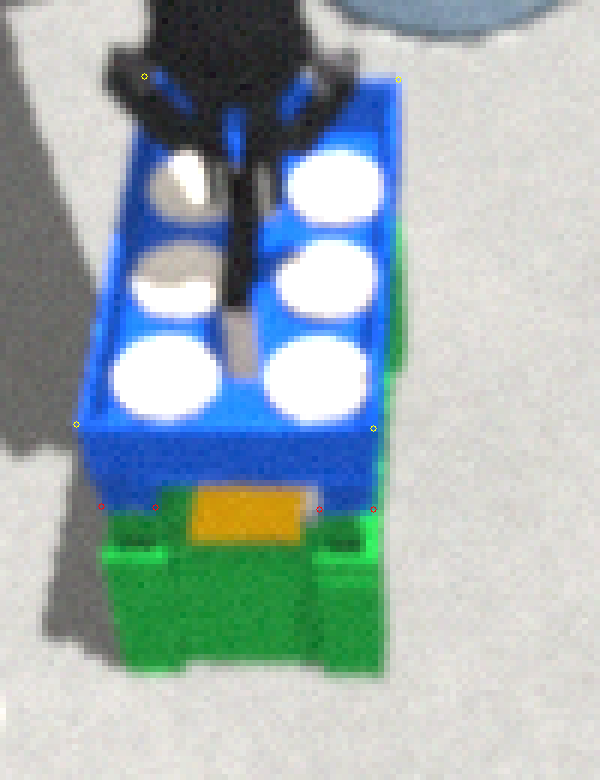

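Predicted rim and leg corners match the picture within 1 px. Lowering in steps.

{"op": "jog_arm", "data": {
  "xyz": [
    [-0.05,0.2,0],
    [-0.05,0.4,0],
    [-0.05,0.6,0],
    [-0.05,0.7,0],
    [-0.05,0.7,0]
  ],
  "delta_rot": [
    [0,0.05,0],
    [0,0.05,0],
    [0,0.05,0],
    [0,0.05,0],
    [0,0.05,0]
  ],
  "claw": [1,1,1,1,1]
}}

```text
clock: 40.98
tool_pos: [0.5602, -0.0391, 0.2056]
eef_rot: [-0.48, -0.519, 0.52, 0.48]
contact_force: [-0.6, 0.1, -5.9]
gripper_width: 0.0139
```

```bash
python3 go.py .5603 -.039 .196 1.651
```

```text
t 40.98 pos [ 0.5602 -0.0391  0.2056] yaw 1.6501 tilt 0.0005 w 0.0139 F [-0.6  0.1 -5.9] q [ 0.71  0.46 -0.95  1.79  0.42  1.11  1.27]
xyz [0.0, 0.32, -0.0] rot [-0.0, -0.01, 0.0]
```

{"op": "jog_arm", "data": {
  "xyz": [
    [0,0.1,0],
    [0,0.2,0],
    [0,0.3,0],
    [0,0.4,0],
    [0,0.4,0]
  ],
  "delta_rot": [
    [0,0,0],
    [0,0,0],
    [0,0,0],
    [0,0,0],
    [0,0,0]
  ],
  "claw": [1,1,1,1,1]
}}

```text
clock: 41.6
tool_pos: [0.5601, -0.0392, 0.1935]
eef_rot: [-0.48, -0.519, 0.52, 0.48]
contact_force: [-1.3, 0.7, -5.0]
gripper_width: 0.0137
```

```bash
python3 go.py .5603 -.039 .1863 1.651
```

```text
t 41.6 pos [ 0.5601 -0.0392  0.1935] yaw 1.65 tilt 0.0006 w 0.0137 F [-1.3  0.7 -5. ] q [ 0.7   0.47 -0.94  1.8   0.43  1.09  1.26]
xyz [0.01, 0.24, -0.01] rot [-0.01, -0.01, 0.0]
```

Lugs are about 7 mm in with no reaction force. Finish the descent.

{"op": "jog_arm", "data": {
  "xyz": [
    [0,0.08,0],
    [0,0.16,0],
    [0,0.22,0],
    [0,0.26,0],
    [0,0.26,0]
  ],
  "delta_rot": [
    [0,0,0],
    [0,0,0],
    [0,0,0],
    [0,0,0],
    [0,0,0]
  ],
  "claw": [1,1,1,1,1]
}}

```text
clock: 42.22
tool_pos: [0.5602, -0.0391, 0.1863]
eef_rot: [-0.48, -0.519, 0.52, 0.48]
contact_force: [-2.0, -0.1, -3.4]
gripper_width: 0.0138
```

```bash
python3 go.py .5603 -.039 .1863 1.651
```

```text
t 42.23 pos [ 0.5602 -0.0391  0.1863] yaw 1.65 tilt 0.0004 w 0.0138 F [-2.  -0.1 -3.4] q [ 0.7   0.48 -0.94  1.81  0.44  1.08  1.25]
xyz [0.0, 0.0, -0.0] rot [-0.0, -0.01, -0.0]
```

{"op": "jog_arm", "data": {
  "xyz": [
    [0,0.04,0],
    [0,0.04,0],
    [0,0.04,0],
    [0,0.04,0],
    [0,0.04,0]
  ],
  "delta_rot": [
    [0,0,0],
    [0,0,0],
    [0,0,0],
    [0,0,0],
    [0,0,0]
  ],
  "claw": [1,1,0.5,0.4,0.4]
}}

```text
clock: 42.85
tool_pos: [0.5608, -0.039, 0.1851]
eef_rot: [0.48, 0.52, -0.519, -0.48]
contact_force: [-0.8, 0.3, 0.7]
gripper_width: 0.0513
```

{"op": "jog_arm", "data": {
  "xyz": [
    [0,-0.5,0],
    [0,-1.5,0],
    [0,-3,0],
    [0,-4,0],
    [0,-4,0]
  ],
  "delta_rot": [
    [0,0,0],
    [0,0,0],
    [0,0,0],
    [0,0,0],
    [0,0,0]
  ],
  "claw": [0.4,0.4,0.4,0.4,0.4]
}}

```text
clock: 43.48
tool_pos: [0.5619, -0.0383, 0.3084]
eef_rot: [0.482, 0.521, -0.518, -0.478]
contact_force: [0.4, 0.7, 0.1]
gripper_width: 0.0513
```

{"op": "jog_arm", "data": {
  "xyz": [
    [-1.5,0,0],
    [-3,0,0],
    [-5,0,0],
    [-6,0,0],
    [-6,0,0]
  ],
  "delta_rot": [
    [0,0,0],
    [0,0,0],
    [0,0,0],
    [0,0,0],
    [0,0,0]
  ],
  "claw": [0.4,0.4,0.4,0.4,0.4]
}}

```text
clock: 44.1
tool_pos: [0.5737, -0.2221, 0.3033]
eef_rot: [-0.481, -0.518, 0.518, 0.482]
contact_force: [0.3, 1.3, -0.3]
gripper_width: 0.0512
```

```bash
python3 - <<'E'
from h import *
from plant import *
print(sense()['clock'],sense()['contact_force'])
for n in ['top','scene']:
    im=cv2.cvtColor(get_image(n),cv2.COLOR_RGB2BGR); cv2.imwrite(f'pics/{n}9.png',im)
    c=camera_model(n); x0,y0,x1,y1=(170,120,270,250) if n=='scene' else (235,140,335,240)
    big=cv2.resize(im[y0:y1,x0:x1],None,fx=6,fy=6,interpolation=cv2.INTER_NEAREST); big=cv2.convertScaleAbs(big,alpha=1.4)
    cc,ss=np.cos(.0806),np.sin(.0806)
    for a,b,z in ((.137,.074,.1724),(.137,-.074,.1724),(-.137,.074,.1724),(-.137,-.074,.1724),(.07,0,.204),(-.07,0,.204),(.134,.071,.105),(.134,-.071,.105)):
        q=proj(c,[.5603+cc*a-ss*b,-.0386+ss*a+cc*b,z])[0]; cv2.circle(big,tuple(int(x) for x in (q+.5-[x0,y0])*6),3,(0,255,255),1)
    cv2.imwrite(f'pics/m_{n}.png',big)
E
```

```text
44.1 [ 0.28344215  1.31721625 -0.32563241]
```

View pics/m_scene.png

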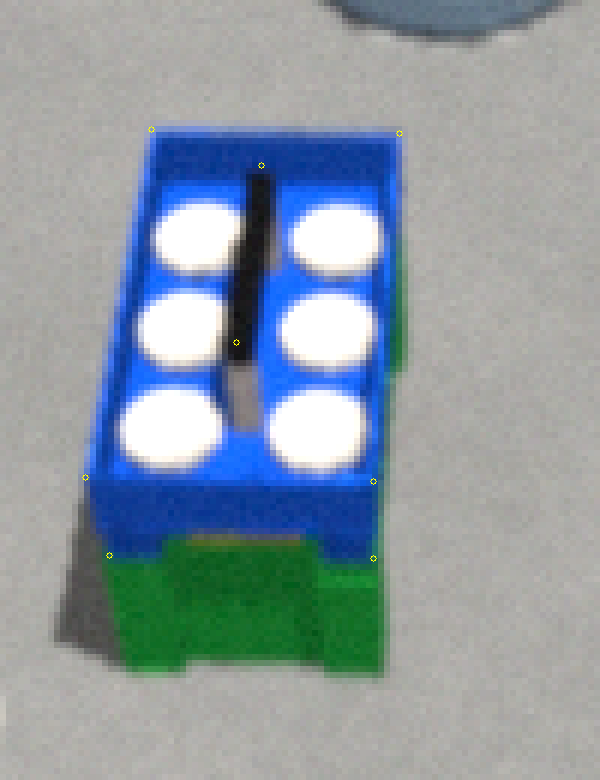

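View pics/m_top.png

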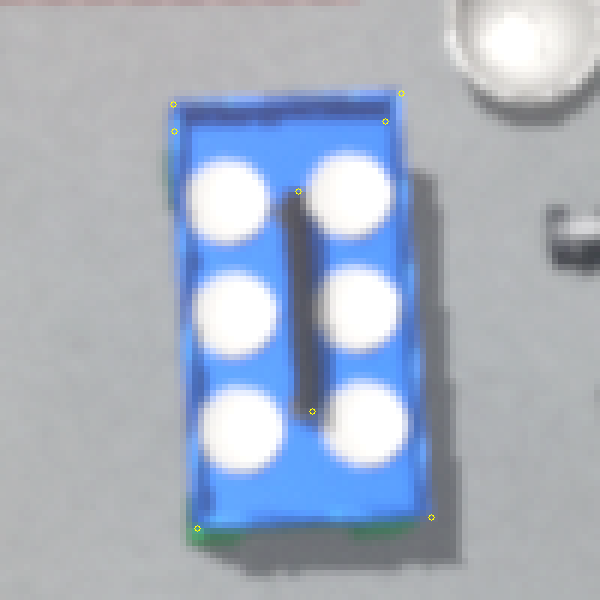

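The blue tray sits within about 1 px of the seated model in both views, and its leg shoulders meet the post tops at (135,557) and (345,558) in the scene crop. The gripper is clear. Handing in.

```bash
python3 -c "
from plant import *
s=sense();print(s['clock'],abs(s['qd']).max())
print(sign_off())"
```

```text
44.2 0.0253643625548381
the job is handed in; nothing more can be done
None
```

I packed the tray and handed the job in at 44 s. All four jars that were present stand in the green tray, the yellow bar lies on both ledges, and the blue tray is stacked on top. I did not touch the cup, bottle or bowl.

- **Jars:** in the camera views before the bar went on, all four stood upright on the floor.
- **Bar:** in the top view its centre was about 1 px from the middle of the four sockets, and it looked flat.
- **Blue tray:** its rim and leg corners were within about 1 px of the seated model. The gripper let go with the grip bar at about 194 mm (195 nominal) and nothing resisted the lugs going in.
- **Checks that disagreed:**
  - In the last scene picture the grip-bar ends were about 2–3 px below where I predicted them. I put that down to the visible end face of the grip bar, because the rim and legs matched.
  - Wrist views taken from the side placed the sockets 4–8 mm off. I did not use those and relied on the straight-down view and the fixed cameras.
- **Failed grasp:** my first tries at the blue tray's handle were too high, and the jaws closed into it without holding. I regripped about 8 mm lower with less force and it held. The tray did not visibly move during those tries.

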